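# Click the stop block onto the cutting jig's bar

### The arm

A 6-joint arm with a two-finger parallel gripper is mounted at the origin on the work surface. World frame = base frame: x ahead of the robot, y to its left, z up, the work surface at z = 0. Lengths are in mm, angles in rad, forces in N, time in s.
With the tool pointing down it reaches from about 350 to 975 mm from the base axis. Payload 7.1 kg.
Tool frame: the origin (TCP) lies midway between the tips of the shut fingers; the grasp point (between the pads) lies 19 mm behind it (ctrl.hold_point_z is the distance from the TCP to the grasp point, in mm); z points along the fingers, y is the direction in which the jaws open and shut (so a half turn about z gives the same grasp; the last joint's range is limited). The gripper opens to 88 mm and grips with 3 to 60 N. Pads are 20 mm wide; open, the fingers measure 115 mm over their backs; the gripper's body (75 mm by 178 mm) begins 61 mm behind the grasp point.
Start: joints at [1.248, 0.423, 1.63, -0, 1.089, -0.019], TCP at [186.936, 596.372, 197.075] pointing down, gripper open.
Joint ranges: [-3, 3], [-0.9, 2.11], [0.09, 2.58], [-1.31, 4.45], [0.11, 2.69], [-2.54, 2.54]. Speed limits (rad/s): [2.39, 2.39, 3.01, 3.14, 3.14, 3.14].

### API

Orientations are given as a rotation vector (axis times angle).
In Python, from workcell import ctrl, eyes gives the robot as it stands.
- The arm moves only by the tool move_arm, never from a script. Its argument "deltas" is a list of rows, each a list of 6 numbers: the shift along the tool's x, y, z in mm, then the turn, a rotation vector about the tool's x, y, z in rad. A call has 1 to 5 rows; each row shifts and turns the pose as measured when the row begins, along the tool's axes as they then stand; what a row does not reach is not made up. A row lasts 1/12 s, in which the tool goes at most 41.7 mm and 7.16 degrees, less where a joint would pass 70% of its speed; a pose out of reach is approached as far as the arm can. A call is refused whole if a number of a shift passes 41.7 or a number of a turn 0.125, either way. A call with a gripper value outside its range is refused whole. "hand" is the closure, from -1 (fully open) to 1 (shut), set as the call begins (left out, the last holds). The fingers move at their own pace and stop on an object; the grip force is fixed at half the most. Time passes only in rows, so rows that do not move let the fingers close. It gives the time, the measured TCP pose, the force and the opening at its end, in the units of the state.
- ctrl.get_obs(): the state, without advancing time (a new reading comes with each control period).
- eyes.get_image(name): name is "scene" or "top" or "wrist"; returns a dict with "frame" (420x560x3 uint8, red, green, blue), "range_z" (420x560 float32, mm along the optical axis (not along the pixel's ray), 0 where there is no reading), "fx", "fy", "cx", "cy" (pixels), "cam_to_world" (4x4, takes a point from camera to world coordinates). Camera axes: x right, y down, z forward; pixel columns grow to the right and rows downward; lengths in mm; the calibration is good to about 2 mm. A picture is of the moment at which its call begins.
- ctrl.close_job(): hands the job in, once; it reports no verdict.
The state is a dict: "t": time; "qpos": joint angles; "qvel": joint speeds; "joint_torque": joint torques, N m; "ee_pos": TCP position; "orientation": TCP orientation; "ft_force": force on the tool from outside, world axes, zero at the start; "moment": the same for the moment, N m; "width": finger opening in mm.
Only numpy, scipy, OpenCV 4.12 (cv2) and the standard library are available. Lean on these libraries where they do the work, as an engineer would, in place of code of your own. Each camera call takes 0.05 s, during which the arm holds its last target.

### The job

Pick up the dark hardwood stop block, thread it onto the free end of the cutting jig's square steel bar and slide it along gently, never forcing it, until the sprung ball on top of the bar, having gone under the block, clicks up into the notch half-way along the bore. Hold the block still at the click for a good second, to be sure that it is home, then let go and leave it there, held by the ball, neither short of the click nor pushed on past it; do not disturb the mug, the screwdriver or the tin.

Things in the scene. Friction and masses are not known exactly. Their poses are not given: they have to be found in the camera images.
- stop_center (a point): the stop block, a dark hardwood block 120 mm long (its x axis), 38 mm wide (y), 40 mm tall (z), 105 to 210 g, standing upright on the bench. This point is its centre, also the middle of its bore, 20.4 mm wide and 19.4 mm tall, which runs right through along x. Both ends are alike, either may go first; the top, with three thin lines, stays up. Grip it across the 38 mm width
- stop_mouth (a point): one mouth of the block's bore, on the bore's axis, 60 mm from the centre along the block's x. The roof of the bore slopes up at both mouths (30 degrees, the last 8.5 mm) and has a V notch across its middle, straight above the block's centre (45 degree sides, 10 mm wide, 5 mm deep): the ball clicks into it
- bar_nose (a point): tip of the free end of the jig's bar, on the bar's axis, 85 mm above the bench. Polished steel, 18 mm square, level, 230 mm from this tip to the upright; the first 12 mm are a round cone, 9 mm across at the tip. The x axis runs along the bar from the tip to the upright, z is up. A sprung ball stands on top of it at an unmeasured place (see ball)
- bar_root (a point): the other end of the bar, on its axis, where it enters a wooden upright (30 mm thick, 60 mm wide, top 110 mm above the bench); axes as at the tip. The jig is screwed to the bench: base board 270 by 110 mm, 20 mm thick, under the bar, with a strip of fence along its +y edge reaching 42 mm above the bench
- ball (a joint): how far the ball is pressed in (m): 0 fully out, 0.0015 to 0.0042 under the bore's roof, about 0 in the notch. The 10 mm ball stands 4.2 mm above the bar, 87 to 143 mm from the tip, a new place each time. Felt along the bar: mounting it takes 4 to 10 N, riding 0 to 6 N, then it draws the block on by 3 to 9 N into the click; leaving the click takes 5 to 14 N. Keep all forces on the bar below 30 N
- mug: mug, 80 mm across and 92 mm tall, origin at the centre of its underside; leave it alone
- screwdriver: screwdriver lying on the bench; leave it alone
- tin: low round tin, 68 mm across and 45 mm tall, origin at the centre of its underside; leave it alone
Not all that is in view belongs to the job. There is more than one size of the part that bears stop_center; the job needs the largest.

How it is judged:
By the outcome, as a careful person would: the job done as asked, in the order asked, and still so for the second after the job is handed in, with the robot touching nothing.
It also fails if it takes over 72 s, if anything falls off the work surface, if the arm or the gripper's body presses on something with over 40 N, if the wrist force passes 120 N, or if a joint passes its speed limit or range.

## Working session

There is one attempt and no reset: what is moved stays moved. The work goes in short steps, Python scripts to look and compute and a tool call to move; the robot and the scene stay as the last step left them, time stands still between calls to the robot, and variables do not carry over. Pictures are saved under pics/ and viewed, and the job is handed in when it is done.

Besides the shell and the picture viewer there is one more tool, called after "Emit:" as name([rows], argument=value, ...), one row to a line, values as JSON. move_arm: Moves the arm, as the interface text tells. Its arguments: {"type":"object","properties":{"deltas":{"type":"array"},"hand":{"type":"number"}},"required":["deltas"]}

```bash
ls; mkdir -p pics; python3 - <<'E'
from workcell import ctrl, eyes
import cv2,numpy as np
print(ctrl.get_obs()); print(ctrl.hold_point_z)
for n in ["scene","top","wrist"]:
    d=eyes.get_image(n)
    cv2.imwrite(f"pics/{n}0.png",d["frame"][:,:,::-1])
    np.savez(f"pics/{n}0.npz",**d)
    print(n,d["fx"],d["fy"],d["cx"],d["cy"],np.round(d["cam_to_world"],3).tolist())
E
```

```text
pics
{'t': 0.0, 'qpos': array([ 1.24797553e+00,  4.23848486e-01,  1.63062940e+00, -3.38080932e-05,
        1.08860786e+00, -1.90338798e-02]), 'qvel': array([ 1.38746459e-05,  1.14594002e-03, -2.75590712e-04, -1.03083458e-03,
        3.86127095e-04,  1.14851167e-03]), 'joint_torque': array([-1.80122373e-03, -5.44649506e+01, -2.73658633e+01,  6.43093348e-02,
        2.30150786e-02, -1.29449654e-04]), 'ee_pos': array([186.78602709, 595.84444668, 196.32076034]), 'orientation': array([-4.75296109e-01, -3.10520246e+00,  2.31900427e-03]), 'ft_force': array([0.29889382, 0.06780594, 0.50969735]), 'moment': array([ 0.00958648, -0.01798798,  0.00650192]), 'width': 88.20763741074157}
18.700000000000003
scene 442.7204149975093 442.7204149975093 269.7497175440193 215.65816105224638 [[0.582, 0.656, -0.481, 1086.629], [0.813, -0.468, 0.347, -450.152], [0.003, -0.593, -0.805, 1083.181], [0.0, 0.0, 0.0, 1.0]]
top 407.1159851704332 407.1159851704332 282.4313396352515 209.0446603953638 [[0.029, -0.986, 0.164, 339.837], [-1.0, -0.028, 0.009, -18.241], [-0.005, -0.164, -0.986, 992.497], [0.0, 0.0, 0.0, 1.0]]
wrist 341.83887350563896 341.83887350563896 280.5410746771876 210.98684074838314 [[0.3, 0.916, 0.267, 113.782], [0.954, -0.287, -0.085, 619.126], [-0.002, 0.28, -0.96, 384.16], [0.0, 0.0, 0.0, 1.0]]
```

View pics/scene0.png

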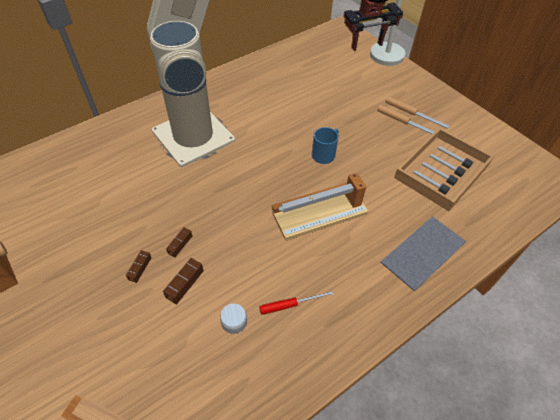

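View pics/top0.png

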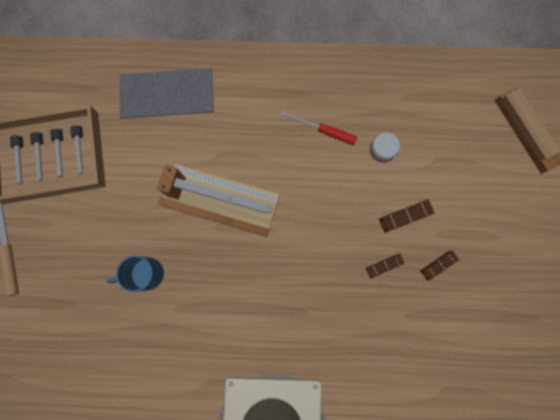

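View pics/wrist0.png

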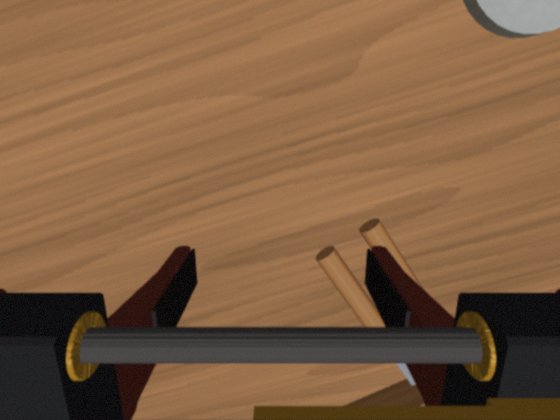

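The three dark blocks are candidates: top pixels (406,215), (385,265) and (440,265), which are scene pixels (184,281), (179,241) and (139,266). By description it's the largest, at top (406,215). The jig's bar runs from its free end at top (270,208) to the upright at (170,182). I'll measure both and check with a crop.

```bash
cat > h.py <<'E'
import numpy as np,cv2
def ray(d,u,v):
    T=d["cam_to_world"];r=np.array([(u-d["cx"])/d["fx"],(v-d["cy"])/d["fy"],1.0])
    return T[:3,3],T[:3,:3]@r
def onplane(d,u,v,z):
    o,r=ray(d,u,v);return o+r*(z-o[2])/r[2]
def tri(d1,p1,d2,p2):
    o1,r1=ray(d1,*p1);o2,r2=ray(d2,*p2);r1=r1/np.linalg.norm(r1);r2=r2/np.linalg.norm(r2)
    s=np.linalg.lstsq(np.c_[r1,-r2],o2-o1,rcond=None)[0]
    a=o1+s[0]*r1;b=o2+s[1]*r2
    return (a+b)/2,np.linalg.norm(a-b)
def proj(d,P):
    T=d["cam_to_world"];c=T[:3,:3].T@(np.asarray(P)-T[:3,3])
    return np.array([d["fx"]*c[0]/c[2]+d["cx"],d["fy"]*c[1]/c[2]+d["cy"]])
def cloud(d):
    z=d["range_z"].astype(float);h,w=z.shape;v,u=np.mgrid[:h,:w]
    c=np.stack([(u-d["cx"])/d["fx"]*z,(v-d["cy"])/d["fy"]*z,z],-1)
    T=d["cam_to_world"];P=c@T[:3,:3].T+T[:3,3];P[z==0]=np.nan;return P
def load(n): 
    f=np.load(n);return {k:f[k] for k in f}
E
python3 - <<'E'
from h import *
for n,zt in (("top",40),("scene",40)):
    d=load(f"pics/{n}0.npz");im=d["frame"];P=cloud(d)
    g=im.max(2)
    m=((P[...,2]>15)&(P[...,2]<60)&(g<110)).astype(np.uint8)
    nn,l,s,c=cv2.connectedComponentsWithStats(m)
    for i in range(1,nn):
        if s[i,4]>80:
            Q=P[l==i]; top=Q[:, :][Q[:,2]>np.nanpercentile(Q[:,2],95)-6]
            r=cv2.minAreaRect(top[:,:2].astype(np.float32))
            print(n,s[i],c[i].round(),"zmax",np.nanpercentile(Q[:,2],95).round(1),[np.round(x,1) for x in r])
    # bar
    m=((P[...,2]>88)&(P[...,2]<106)).astype(np.uint8)
    nn,l,s,c=cv2.connectedComponentsWithStats(m)
    for i in range(1,nn):
        if s[i,4]>80:
            Q=P[l==i]; print(n,"bar",s[i],c[i].round(),np.nanmedian(Q[:,2]),[np.round(x,1) for x in cv2.minAreaRect(Q[:,:2].astype(np.float32))])
t=load("pics/top0.npz")["frame"][:,:,::-1];s=load("pics/scene0.npz")["frame"][:,:,::-1]
a=cv2.resize(t[150:250,150:290],(700,500),interpolation=cv2.INTER_CUBIC)
b=cv2.resize(s[170:240,260:372],(800,500),interpolation=cv2.INTER_CUBIC)
c=cv2.resize(t[190:290,350:470],(600,500),interpolation=cv2.INTER_CUBIC)
cv2.imwrite("pics/c1.png",a);cv2.imwrite("pics/c2.png",b);cv2.imwrite("pics/c3.png",c)
E
```

```text
top [497  95  51  78 808] [523. 131.] zmax 55.2 [array([ 713.5, -588.6]), array([178.8,   5.6]), np.float64(29.0)]
top [  0 107 104  97 860] [ 72. 170.] zmax 46.5 [array([573.5, 508.4]), array([151.8, 306.5]), np.float64(51.6)]
top [  0 109  88  20 566] [ 43. 119.] zmax 47.3 [array([712.1, 585. ]), array([  4.7, 212.9]), np.float64(10.9)]
top [ 70 126  13  17 147] [ 76. 132.] zmax 37.3 [array([682. , 510.3]), array([26.5, 23.9]), np.float64(11.9)]
top [ 50 129  14  48 204] [ 57. 142.] zmax 37.8 [array([670.9, 559.6]), array([26.7, 20. ]), np.float64(17.0)]
top [ 30 132  14  49 211] [ 37. 145.] zmax 36.9 [array([662.2, 608.6]), array([26.1, 22.7]), np.float64(5.2)]
top [ 10 136  14  48 228] [ 17. 149.] zmax 37.0 [array([650.6, 656.9]), array([25.5, 22.4]), np.float64(6.6)]
top [370 142  24  21 130] [378. 155.] zmax 39.9 [array([ 642.7, -242.5]), array([61.2, 22.6]), np.float64(55.8)]
top [380 199  55  34 823] [407. 215.] zmax 44.0 [array([ 492.1, -305.7]), array([ 37.7, 120.6]), np.float64(22.9)]
top [  7 243  12  52 147] [ 13. 270.] zmax 24.0 [array([339.1, 627.3]), array([118.5,   6
[... 2018 characters left out ...]
] zmax 57.5 [array([ 199. , -675.8]), array([22.1, 71.7]), np.float64(70.7)]
scene [163 258  40  45 682] [183. 280.] zmax 43.0 [array([ 494.7, -307.5]), array([ 37.7, 119.3]), np.float64(22.5)]
scene bar [  0   0 153  53 702] [73. 26.] 96.76716564300284 [array([-719.9,  -87.5]), array([ 58.2, 642.4]), np.float64(0.6)]
scene bar [502   0  58  31 283] [532.  14.] 96.9470619611377 [array([ 275.9, 1475.3]), array([281.4,  27.4]), np.float64(0.1)]
scene bar [169 113  41  19 167] [191. 125.] 97.21289449463484 [array([ 40.8, -18.7]), array([133.5,  55.6]), np.float64(65.6)]
scene bar [279 177  87  34 556] [321. 195.] 94.07845877103256 [array([528.4, 134.9]), array([256.8,  61.4]), np.float64(79.4)]
```

View pics/c1.png

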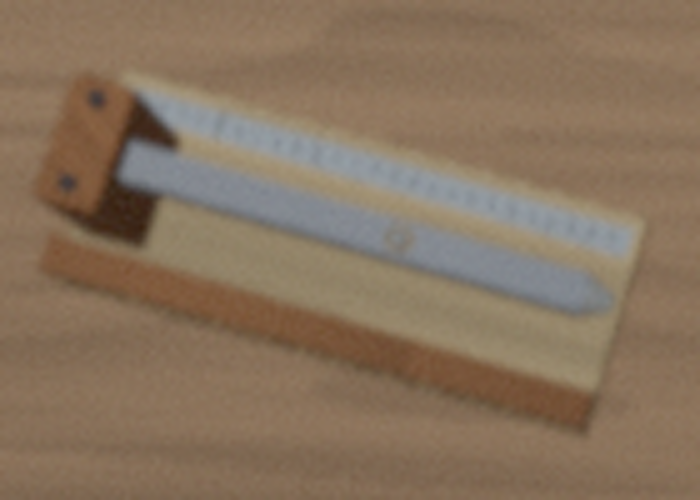

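View pics/c2.png

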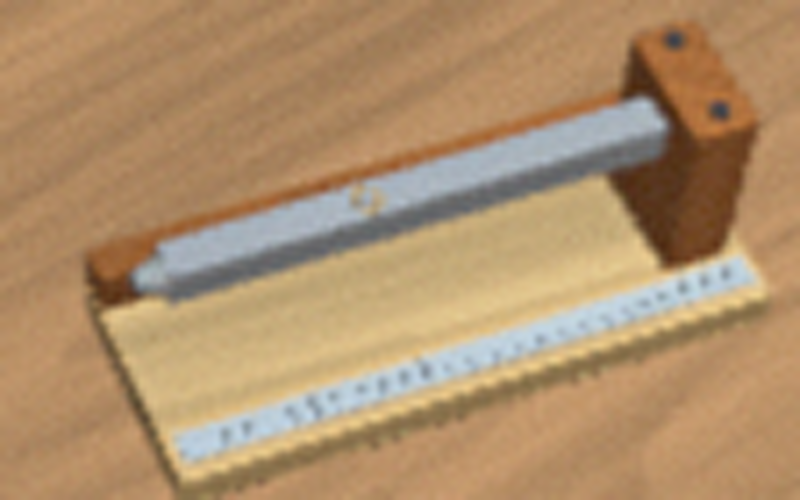

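View pics/c3.png

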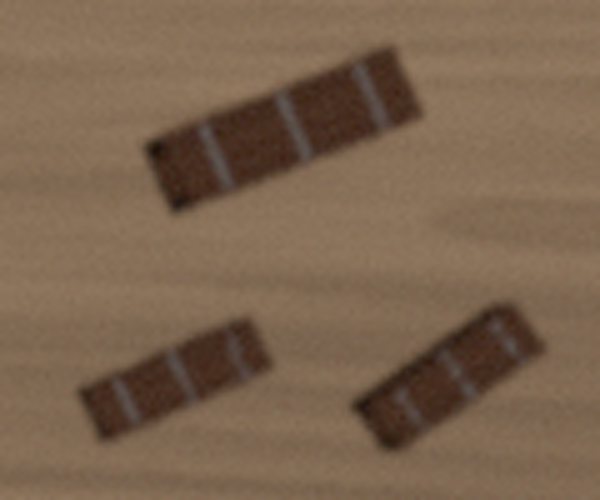

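Crop c3 confirms the biggest block, with three lines, at c3 (285,130), i.e. top (407,216). In c1 the bar's tip is at (612,298) and the ball at (398,236), i.e. top (229.6,197.2). Next I'll measure the bar line.

```bash
python3 - <<'E'
from h import *
D={}
for n in ("top","scene"):
    d=load(f"pics/{n}0.npz");D[n]=d;im=d["frame"].astype(int);P=cloud(d)
    hsv=cv2.cvtColor(d["frame"],cv2.COLOR_RGB2HSV)
    m=((P[...,2]>86)&(P[...,2]<104)&(hsv[...,1]<70)).astype(np.uint8)
    nn,l,s,c=cv2.connectedComponentsWithStats(m)
    best=None
    for i in range(1,nn):
        Q=P[l==i]; mm=np.nanmean(Q,0)
        if s[i,4]>60 and 400<mm[0]<650 and 0<mm[1]<260:
            vx,vy,x0,y0=cv2.fitLine(Q[:,:2].astype(np.float32),cv2.DIST_HUBER,0,.01,.01).ravel()
            if vy<0: vx,vy=-vx,-vy
            t=(Q[:,0]-x0)*vx+(Q[:,1]-y0)*vy; w=-(Q[:,0]-x0)*vy+(Q[:,1]-y0)*vx
            print(n,s[i],"dir deg",np.degrees(np.arctan2(vy,vx)),"c",x0,y0,"t",t.min(),t.max(),"w",np.percentile(w,[2,50,98]),"z",np.nanmedian(Q[:,2]))
            tip=np.array([x0,y0])+t.min()*np.array([vx,vy]);print("tip",tip,"root",np.array([x0,y0])+t.max()*np.array([vx,vy]))
# triangulate ball, tip by hand picks
print(tri(D["top"],(150+398/5,150+236/5),D["scene"],(260+367/800*112,170+198/500*70)))
print("tip",tri(D["top"],(150+613/5,150+298/5),D["scene"],(260+137/800*112,170+280/500*70)))
# bar root at upright near bottom centre
print("blk corners top-plane z=40:")
# colour-only block centre on plane in each view
for n in D:
    d=D[n];P=cloud(d)
    for z in (40,):
        print(n,onplane(d,*((350+285/5,190+128/5) if n=="top" else (184,276)),z))
E
```

```text
top [173 177 100  37 861] dir deg 75.22775 c 514.631 125.63045 t -115.71674337556965 115.34474226975358 w [-9.31699091e+00  8.87041438e-03  8.58212062e+00] z 95.39604008016761
tip [485.12582305  13.73848732] root [544.04128796 237.16270209]
scene [278 183  76  28 514] dir deg 75.256325 c 518.7194 121.81976 t -113.86898729049416 117.75083872274723 w [-7.61090070e+00  1.35326313e-04  1.21744847e+01] z 93.65165123593096
tip [489.74032048  11.700022  ] root [548.68643452 235.6935421 ]
(array([513.12074428, 110.31331122,  93.07797038]), np.float64(0.632597720599902))
tip (array([488.88355534,  13.21836856,  86.89642856]), np.float64(1.6686501397200624))
blk corners top-plane z=40:
top [ 490.89111465 -303.77063653   40.        ]
scene [ 493.77293548 -302.14111877   40.        ]
```

```bash
cat > plan.py <<'E'
import sys,numpy as np
from scipy.spatial.transform import Rotation as R
from workcell import ctrl
def plan(target,phi,step=40,maxrows=None,o=None):
    o=o or ctrl.get_obs()
    p=np.array(o["ee_pos"]);Rc=R.from_rotvec(o["orientation"])
    f=np.radians(phi);Rt=R.from_matrix(np.c_[[-np.sin(f),np.cos(f),0],[np.cos(f),np.sin(f),0],[0,0,-1]])
    d=np.asarray(target)-p; rv=(Rc.inv()*Rt).as_rotvec()
    n=max(int(np.ceil(np.linalg.norm(d)/step)),int(np.ceil(np.linalg.norm(rv)/0.12)),1)
    rows=[]
    for i in range(n):
        Ri=Rc*R.from_rotvec(rv*i/n)
        rows.append(np.r_[Ri.inv().apply(d/n).round(1),(rv/n).round(3)].tolist())
    return rows
def state():
    o=ctrl.get_obs();M=R.from_rotvec(o["orientation"]).as_matrix()
    print("t",round(o["t"],2),"p",np.round(o["ee_pos"],1),"phi",round(np.degrees(np.arctan2(M[1,1],M[0,1])),2),"zax",M[:,2].round(4),"F",np.round(o["ft_force"],1),"w",round(o["width"],1))
if __name__=="__main__":
    a=[float(x) for x in sys.argv[1:]]
    state()
    r=plan(a[:3],a[3],a[4] if len(a)>4 else 40)
    for i in range(0,len(r),5): print(str(r[i:i+5]).replace(" ",""))
E
python3 plan.py 493 -306 150 22.7
```

```text
t 0.15 p [186.8 596.  196.5] phi 72.59 zax [-4.0e-04 -1.1e-03 -1.0e+00] F [-0.4  0.6 -0.4] w 88.1
[[-23.4,-32.0,2.0,-0.0,0.0,0.036],[-24.6,-31.2,2.0,-0.0,0.0,0.036],[-25.7,-30.3,2.0,-0.0,0.0,0.036],[-26.8,-29.3,2.0,-0.0,0.0,0.036],[-27.8,-28.3,2.0,-0.0,0.0,0.036]]
[[-28.8,-27.3,2.0,-0.0,0.0,0.036],[-29.8,-26.2,2.0,-0.0,0.0,0.036],[-30.7,-25.1,2.0,-0.0,0.0,0.036],[-31.6,-24.0,2.0,-0.0,0.0,0.036],[-32.5,-22.8,2.0,-0.0,0.0,0.036]]
[[-33.3,-21.6,2.0,-0.0,0.0,0.036],[-34.0,-20.4,2.0,-0.0,0.0,0.036],[-34.7,-19.2,2.0,-0.0,0.0,0.036],[-35.4,-17.9,2.0,-0.0,0.0,0.036],[-36.0,-16.6,1.9,-0.0,0.0,0.036]]
[[-36.6,-15.3,1.9,-0.0,0.0,0.036],[-37.2,-14.0,1.9,-0.0,0.0,0.036],[-37.6,-12.6,1.9,-0.0,0.0,0.036],[-38.1,-11.2,1.9,-0.0,0.0,0.036],[-38.5,-9.8,1.9,-0.0,0.0,0.036]]
[[-38.8,-8.4,1.9,-0.0,0.0,0.036],[-39.1,-7.0,1.9,-0.0,0.0,0.036],[-39.3,-5.6,1.9,-0.0,0.0,0.036],[-39.5,-4.2,1.9,-0.0,0.0,0.036]]
```

Emit:
move_arm([
  [-23,-32,0,0,0,0.036],
  [-25,-31,0,0,0,0.036],
  [-26,-30,0,0,0,0.036],
  [-27,-29,0,0,0,0.036],
  [-28,-28,0,0,0,0.036],
])

```text
t: 0.57
ee_pos: [250.9, 408.5, 194.1]
orientation: [-0.75, -3.05, -0.002]
ft_force: [1.0, 0.2, -0.2]
width: 87.5
```

Emit:
move_arm([
  [-29,-27,0,0,0,0.036],
  [-30,-26,0,0,0,0.036],
  [-31,-25,0,0,0,0.036],
  [-32,-24,0,0,0,0.036],
  [-32,-23,0,0,0,0.036],
])

```text
t: 0.98
ee_pos: [315.6, 211.6, 193.5]
orientation: [-1.03, -2.967, -0.001]
ft_force: [0.7, -0.5, -1.0]
width: 87.8
```

Emit:
move_arm([
  [-33,-22,0,0,0,0.036],
  [-34,-20,0,0,0,0.036],
  [-35,-19,0,0,0,0.036],
  [-35,-18,0,0,0,0.036],
  [-36,-17,0,0,0,0.036],
])

```text
t: 1.4
ee_pos: [378.3, 14.2, 194.1]
orientation: [1.302, 2.857, 0.004]
ft_force: [0.4, 0.0, -0.0]
width: 87.7
```

```bash
python3 plan.py 493 -306 160 22.7
```

```text
t 1.4 p [378.3  14.2 194.1] phi 40.98 zax [ 0.0027  0.0014 -1.    ] F [ 0.4  0.  -0. ] w 87.7
[[-35.2,-13.7,3.8,0.0,0.0,0.035],[-35.7,-12.5,3.8,0.0,0.0,0.035],[-36.1,-11.2,3.8,0.0,0.0,0.035],[-36.5,-9.9,3.8,0.0,0.0,0.035],[-36.8,-8.6,3.8,0.0,0.0,0.035]]
[[-37.1,-7.3,3.8,0.0,0.0,0.035],[-37.3,-6.0,3.8,0.0,0.0,0.035],[-37.5,-4.6,3.8,0.0,0.0,0.035],[-37.6,-3.3,3.8,0.0,0.0,0.035]]
```

Emit:
move_arm([
  [-35,-14,4,0,0,0.035],
  [-36,-12,4,0,0,0.035],
  [-36,-11,4,0,0,0.035],
  [-36,-10,4,0,0,0.035],
  [-37,-9,4,0,0,0.035],
])

```text
t: 1.82
ee_pos: [442.2, -175.0, 174.8]
orientation: [1.562, 2.72, 0.007]
ft_force: [0.6, 0.6, -0.5]
width: 87.7
```

Emit:
move_arm([
  [-37,-7,4,0,0,0.035],
  [-37,-6,4,0,0,0.035],
  [-37,-4,4,0,0,0.035],
  [-37,-3,4,0,0,0.035],
  [0,0,0,0,0,0],
])

```text
t: 2.23
ee_pos: [493.7, -330.2, 156.5]
orientation: [1.766, 2.59, 0.006]
ft_force: [0.1, -0.4, 0.1]
width: 87.8
```

```bash
cat > blk.py <<'E'
from h import *
from workcell import eyes
import sys
tag=sys.argv[1]
d=eyes.get_image("wrist");np.savez(f"pics/{tag}.npz",**d);cv2.imwrite(f"pics/{tag}.png",d["frame"][:,:,::-1])
print(np.round(d["cam_to_world"][:3,3],1))
E
python3 blk.py w1; python3 - <<'E'
from h import *
d=load("pics/w1.npz");P=cloud(d)
m=((P[...,2]>30)&(P[...,2]<50)&(abs(P[...,0]-493)<75)&(abs(P[...,1]+306)<75)).astype(np.uint8)
nn,l,s,c=cv2.connectedComponentsWithStats(m)
for i in range(1,nn):
    if s[i,4]>500:
        Q=P[l==i];print(s[i],np.median(Q[:,2]),cv2.minAreaRect(Q[:,:2].astype(np.float32)))
        cn=cv2.boxPoints(cv2.minAreaRect(np.argwhere(l==i)[:,::-1].astype(np.float32)))
        print(cn.round(1).tolist());print([onplane(d,u,v,40)[:2].round(1).tolist() for u,v in cn])
E
python3 plan.py 493 -306 160 22.7
```

```text
[ 464.5 -258.5  344. ]
[ 265  104   45  134 5635] 40.01658147566775 ((493.0637512207031, -307.21099853515625), (37.963504791259766, 120.60137939453125), 22.727872848510742)
[[265.0, 104.0], [309.0, 104.0], [309.0, 237.0], [265.0, 237.0]]
[[452.4, -258.1], [487.2, -244.5], [533.8, -355.6], [494.9, -370.8]]
t 2.28 p [ 492.3 -327.5  156.3] phi 21.49 zax [ 0.0058  0.0016 -1.    ] F [ 0.2  0.1 -0.6] w 87.8
[[19.8,8.5,-3.7,0.006,0.001,-0.021]]
```

View pics/w1.png

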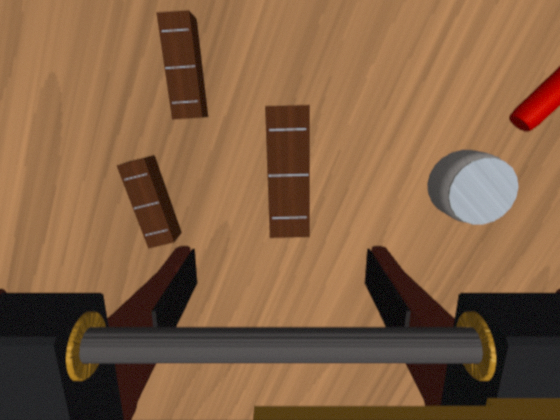

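Wrist view: the chosen block is at (287,172), between the fingers, measuring 120.6 × 38 mm. The small blocks are at (182,65) and (150,200), and the tin at (473,187) is clear of the fingers. Descending now.

```bash
python3 plan.py 493 -307.2 60 22.7
```

```text
t 2.28 p [ 492.3 -327.5  156.3] phi 21.49 zax [ 0.0058  0.0016 -1.    ] F [ 0.2  0.1 -0.6] w 87.8
[[6.2,2.5,32.1,0.002,0.0,-0.007],[6.2,2.6,32.1,0.002,0.0,-0.007],[6.2,2.7,32.1,0.002,0.0,-0.007]]
```

Emit:
move_arm([
  [6,2.5,32,0.002,0,-0.007],
  [6,2.5,32,0.002,0,-0.007],
  [6,2.5,25,0.002,0,-0.007],
  [0,0,0,0,0,0],
])

```text
t: 2.62
ee_pos: [492.5, -306.2, 66.2]
orientation: [1.739, 2.613, -0.0]
ft_force: [-1.1, -0.6, -1.3]
width: 87.7
```

```bash
python3 plan.py 493 -307.2 5 22.7 15
```

```text
t 2.62 p [ 492.5 -306.2   66.2] phi 22.73 zax [ 0.0021 -0.0016 -1.    ] F [-1.1 -0.6 -1.3] w 87.7
[[-0.2,0.0,12.2,0.0,0.0,0.0],[-0.2,0.0,12.2,0.0,0.0,0.0],[-0.2,0.0,12.2,0.0,0.0,0.0],[-0.2,0.0,12.2,0.0,0.0,0.0],[-0.2,0.0,12.2,0.0,0.0,0.0]]
```

Emit:
move_arm([
  [-0.2,0,15,0,0,0],
  [-0.2,0,15,0,0,0],
  [-0.2,0,15,0,0,0],
  [-0.2,0,10,0,0,0],
  [-0.2,0,5,0,0,0],
])

```text
t: 3.03
ee_pos: [493.4, -303.1, 9.3]
orientation: [1.731, 2.618, 0.001]
ft_force: [0.6, 0.3, 0.1]
width: 87.8
```

```bash
python3 plan.py 493 -307.2 5 22.7 15; python3 blk.py w2; 
```

```text
t 3.03 p [ 493.4 -303.1    9.3] phi 23.06 zax [ 0.0026 -0.0013 -1.    ] F [0.6 0.3 0.1] w 87.8
[[-3.6,-1.9,4.3,0.002,0.002,0.006]]
[ 463.1 -232.1  196.9]
```

View pics/w2.png

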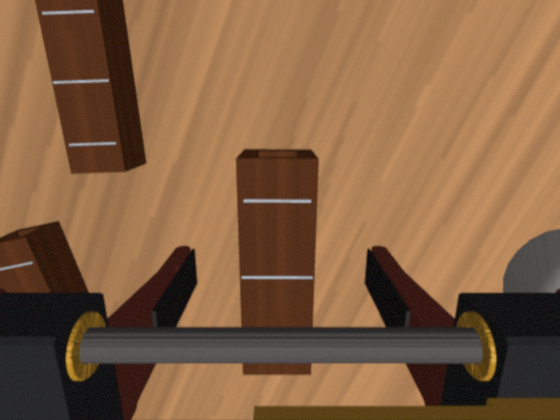

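The block is midway between the fingers and square to them, with its middle line at (277,278). I'll make the last centring move and close.

Emit:
move_arm([
  [-3.6,-1.9,4,0.002,0.002,0.006],
  [0,0,0,0,0,0],
])

```text
t: 3.25
ee_pos: [493.4, -307.3, 6.0]
orientation: [1.74, 2.615, -0.0]
ft_force: [-0.3, 0.2, 0.8]
width: 87.7
```

Emit:
move_arm([
  [0,0,0,0,0,0],
  [0,0,0,0,0,0],
  [0,0,0,0,0,0],
  [0,0,0,0,0,0],
  [0,0,0,0,0,0],
], hand=1)

```text
t: 3.67
ee_pos: [494.9, -308.8, 8.8]
orientation: [1.739, 2.611, -0.0]
ft_force: [0.5, 0.4, 0.5]
width: 58.1
```

```bash
python3 plan.py 493 -307.2 150 22.7
```

```text
t 3.67 p [ 494.9 -308.8    8.8] phi 22.68 zax [ 0.0038 -0.0027 -1.    ] F [0.5 0.4 0.5] w 58.1
[[0.4,-0.2,-35.3,0.001,0.001,-0.0],[0.5,-0.2,-35.3,0.001,0.001,-0.0],[0.5,-0.2,-35.3,0.001,0.001,-0.0],[0.5,-0.3,-35.3,0.001,0.001,-0.0]]
```

Emit:
move_arm([
  [2,-1,2,0,0,0],
  [0,0,0.5,0,0,0],
  [0,0,0.5,0,0,0],
  [0,0,0,0,0,0],
  [0,0,0,0,0,0],
])

```text
t: 4.08
ee_pos: [493.3, -307.4, 6.0]
orientation: [1.738, 2.61, -0.0]
ft_force: [-0.7, -0.1, 0.9]
width: 37.8
```

```bash
python3 plan.py 493 -307.2 150 22.7
```

```text
t 4.08 p [ 493.3 -307.4    6. ] phi 22.69 zax [ 0.0044 -0.0032 -1.    ] F [-0.7 -0.1  0.9] w 37.8
[[-0.1,0.0,-36.0,0.001,0.001,-0.0],[-0.1,0.0,-36.0,0.001,0.001,-0.0],[-0.0,-0.0,-36.0,0.001,0.001,-0.0],[0.0,-0.0,-36.0,0.001,0.001,-0.0]]
```

Emit:
move_arm([
  [0,0,-10,0.001,0.001,0],
  [0,0,-25,0.001,0.001,0],
  [0,0,-36,0.001,0.001,0],
  [0,0,-36,0.001,0.001,0],
  [0,0,-36,0,0,0],
])

```text
t: 4.5
ee_pos: [486.9, -303.0, 146.4]
orientation: [-1.729, -2.597, 0.002]
ft_force: [1.6, -0.5, -0.4]
width: 37.9
```

```bash
python3 plan.py 463 -79 140 -14.76 35
```

```text
t 4.5 p [ 486.9 -303.   146.4] phi 22.69 zax [-0.0186  0.0105 -0.9998] F [ 1.6 -0.5 -0.4] w 37.9
[[30.8,9.2,1.3,-0.003,-0.002,0.093],[31.6,6.3,1.3,-0.003,-0.002,0.093],[32.0,3.3,1.2,-0.003,-0.002,0.093],[32.2,0.3,1.2,-0.003,-0.002,0.093],[32.1,-2.7,1.1,-0.003,-0.002,0.093]]
[[31.7,-5.7,1.1,-0.003,-0.002,0.093],[31.0,-8.6,1.0,-0.003,-0.002,0.093]]
```

Emit:
move_arm([
  [31,9,1,-0.003,-0.002,0.093],
  [31.5,6,1,-0.003,-0.002,0.093],
  [32,3,1,-0.003,-0.002,0.093],
  [32,0,1,-0.003,-0.002,0.093],
  [32,-3,1,-0.003,-0.002,0.093],
])

```text
t: 4.92
ee_pos: [475.9, -147.4, 155.5]
orientation: [2.31, 2.1, 0.012]
ft_force: [0.6, 0.2, -1.2]
width: 37.6
```

```bash
python3 plan.py 463 -79 140 -14.76 30
```

```text
t 4.92 p [ 475.9 -147.4  155.5] phi -5.44 zax [ 0.0191 -0.0094 -0.9998] F [ 0.6  0.2 -1.2] w 37.6
[[22.3,-6.5,4.9,0.007,0.002,0.054],[21.9,-7.7,4.9,0.007,0.002,0.054],[21.5,-8.8,5.0,0.007,0.002,0.054]]
```

Emit:
move_arm([
  [22,-6,5,0.007,0.002,0.054],
  [22,-8,5,0.007,0.002,0.054],
  [18,-9,5,0.003,0.001,0.045],
  [0,0,0,0,0,0],
])

```text
t: 5.25
ee_pos: [459.2, -74.7, 141.9]
orientation: [2.487, 1.917, 0.003]
ft_force: [-0.3, -0.2, -1.5]
width: 37.1
```

```bash
python3 plan.py 463 -79 140 -14.76 30; python3 blk.py w3; python3 - <<'E'
from workcell import eyes
import numpy as np,cv2
for n in("top","scene"):
    d=eyes.get_image(n);np.savez(f"pics/{n}3.npz",**d);f=d["frame"][:,:,::-1]
    c=f[150:260,200:340] if n=="top" else f[150:270,200:340]
    cv2.imwrite(f"pics/{n}3.png",cv2.resize(c,None,fx=5,fy=5,interpolation=cv2.INTER_CUBIC))
E
```

```text
t 5.25 p [459.2 -74.7 141.9] phi -14.75 zax [ 2.6e-03 -6.0e-04 -1.0e+00] F [-0.3 -0.2 -1.5] w 37.1
[[-3.2,4.7,1.9,0.003,-0.0,0.0]]
[ 4.786e+02 -2.000e-01  3.297e+02]
```

View pics/w3.png

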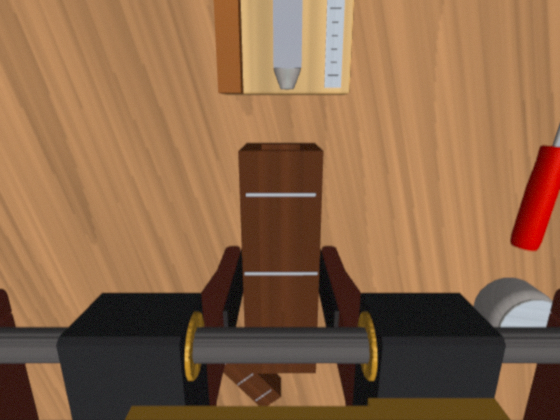

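View pics/top3.png

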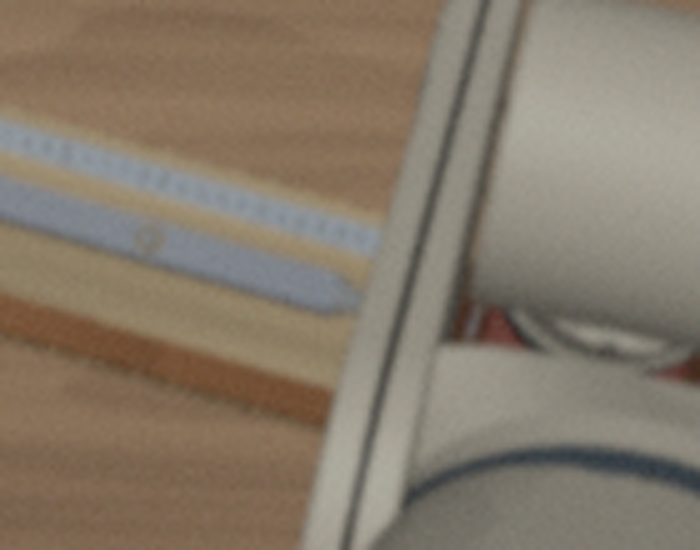

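View pics/scene3.png

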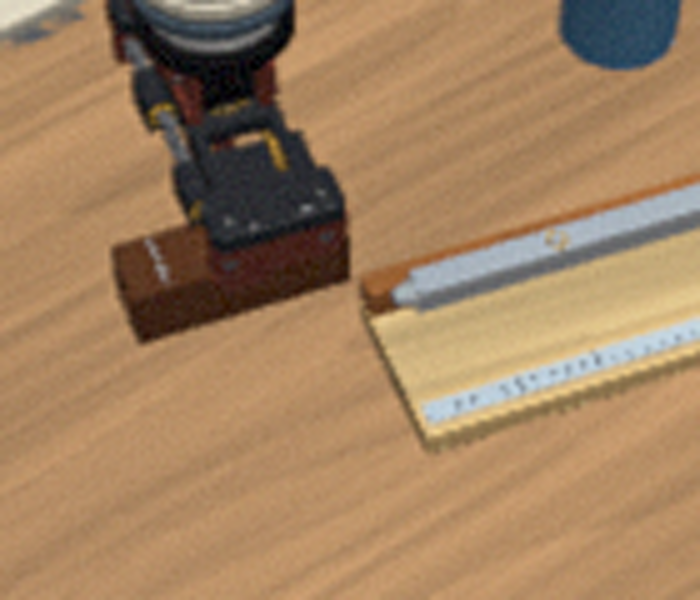

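The wrist view shows the bar's nose at (287,80) and the block's leading mouth at (282,147). The bar is slightly right of the block. I'll measure both in the wrist cloud.

```bash
cat > meas.py <<'E'
from h import *
import sys
from scipy.spatial.transform import Rotation as R
from workcell import ctrl
def meas(tag):
    o=ctrl.get_obs();p=np.array(o["ee_pos"]);Rt=R.from_rotvec(o["orientation"])
    d=load(f"pics/{tag}.npz");P=cloud(d);hsv=cv2.cvtColor(d["frame"],cv2.COLOR_RGB2HSV)
    L=Rt.inv().apply((P-p).reshape(-1,3)).reshape(P.shape)  # tool frame
    print("tcp",p.round(1))
    # block top: in tool z about -34
    m=(abs(L[...,2]+34)<5)&(abs(L[...,1])<25)&(L[...,0]>-10)&(L[...,0]<75)
    for nm,mask in (("block",m),("bar",(P[...,2]>89)&(P[...,2]<99)&(hsv[...,1]<70)&(abs(P[...,0]-510)<60)&(P[...,1]>5)&(P[...,1]<245)&~m)):
        n,l,s,c=cv2.connectedComponentsWithStats(mask.astype(np.uint8))
        if n<2: print(nm,"none");continue
        i=1+np.argmax(s[1:,4]);Q=L[l==i];W=P[l==i]
        r,cc=np.where(l==i)
        # per-row centre of strip
        C=[];
        for rr in np.unique(r):
            k=r==rr
            if k.sum()>8: C.append([*Q[k].mean(0),Q[k][:,1].max()-Q[k][:,1].min()])
        C=np.array(C);wd=np.median(C[:,3]);g=C[abs(C[:,3]-wd)<2]
        a,b=np.polyfit(g[:,0],g[:,1],1)
        a2,b2=np.polyfit(g[:,0],g[:,2],1)
        print(nm,s[i],"x range",Q[:,0].min().round(1),Q[:,0].max().round(1),"w",wd.round(1),"y at x=60: %.2f x=100: %.2f"%(a*60+b,a*100+b),"slope deg %.2f"%np.degrees(np.arctan(a)),"ztool at60 %.1f at 100 %.1f"%(a2*60+b2,a2*100+b2),"pitch %.2f"%np.degrees(np.arctan(a2)),"zworld",np.median(W[:,2]).round(1),"world xy mean",W.mean(0).round(1), "min y world",W[:,1].min().round(1))
if __name__=="__main__": meas(sys.argv[1])
E
python3 meas.py w3
```

```text
tcp [461.8 -77.8 142.9]
block [  234   149   106   148 12045] x range -10.0 62.8 w 37.7 y at x=60: -2.87 x=100: -2.79 slope deg 0.11 ztool at60 -33.3 at 100 -33.3 pitch -0.03 zworld 176.1 world xy mean [466.2 -49.5 176.2] min y world -90.8
bar [ 273    0   30   88 2288] x range 94.5 144.6 w 17.4 y at x=60: 1.20 x=100: 1.11 slope deg -0.12 ztool at60 48.9 at 100 48.8 pitch -0.09 zworld 93.9 world xy mean [494.1  40.2  93.6] min y world 13.0
```

Emit:
move_arm([
  [0,1,25,0.002,0,0],
  [0,0,25,0,0,0],
  [0,0,16,0,0,0],
  [0,0,4,0,0,0],
  [0,0,0,0,0,0],
])

```text
t: 5.82
ee_pos: [469.3, -84.6, 74.2]
orientation: [2.477, 1.912, 0.013]
ft_force: [-0.2, 0.3, -0.8]
width: 37.7
```

```bash
python3 plan.py 462.5 -78 71.5 -14.76 30; python3 blk.py w4;  python3 meas.py w4; python3 blk.py w5;  python3 meas.py w5; python3 plan.py 462.5 -78 71.5 -14.76 30;
```

```text
t 5.82 p [469.3 -84.6  74.2] phi -14.67 zax [ 0.0146 -0.0047 -0.9999] F [-0.2  0.3 -0.8] w 37.7
[[4.7,-8.2,2.5,0.015,0.001,0.002]]
[486.3  -9.3 261.8]
tcp [469.4 -84.6  74.6]
block [  228   149   106   147 11729] x range -10.0 60.5 w 37.6 y at x=60: -0.14 x=100: -0.33 slope deg -0.27 ztool at60 -33.8 at 100 -33.8 pitch 0.04 zworld 108.4 world xy mean [475.8 -58.1 108.4] min y world -98.8
bar [ 243    0   42   64 2052] x range 98.5 123.5 w 17.1 y at x=60: -7.89 x=100: -7.54 slope deg 0.49 ztool at60 -14.7 at 100 -18.1 pitch -4.82 zworld 93.6 world xy mean [490.7  26.9  93.1] min y world 12.6
[486.4  -9.3 262.3]
tcp [469.8 -84.4  75.2]
block [  228   149   106   147 11710] x range -10.0 60.3 w 37.6 y at x=60: -0.17 x=100: -0.19 slope deg -0.03 ztool at60 -33.6 at 100 -33.6 pitch 0.06 zworld 108.8 world xy mean [476.  -58.  108.8] min y world -98.5
bar [ 243    0   41   63 2063] x range 98.6 123.5 w 17.3 y at x=60: -8.41 x=100: -7.93 slope deg 0.69 ztool at60 -16.8 at 100 -18.4 pitch -2.27 zworld 93.6 world xy mean [490.7  26.9  93.1] min y world 12.6
t 5.92 p [469.8 -84.4  75.2] phi -14.67 zax [ 0.0162 -0.005  -0.9999] F [-0.5  0.3 -0.6] w 37.8
[[4.4,-8.8,3.5,0.017,0.001,0.002]]
```

View pics/w5.png

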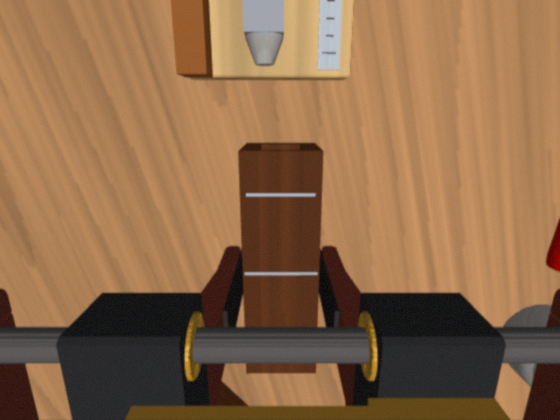

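```bash
cat > bar.py <<'E'
import sys,numpy as np
from scipy.spatial.transform import Rotation as R
from workcell import ctrl
from plan import plan
U=np.array([.2549,.9670,0]);N=np.array([.9670,-.2549,0]);A=75.24-90
def st(o=None):
    o=o or ctrl.get_obs();M=R.from_rotvec(o["orientation"]).as_matrix();p=o["ee_pos"];f=o["ft_force"]
    mo=np.array(o["moment"])
    print("t %.2f u %.1f n %.2f z %.2f | yaw %.2f tiltU %.2f tiltN %.2f deg | Fu %.1f Fn %.1f Fz %.1f Mu %.2f Mn %.2f Mz %.2f w %.1f"%(o["t"],p@U,p@N,p[2],np.degrees(np.arctan2(M[1,1],M[0,1]))-A,np.degrees(M[:,2]@U),np.degrees(M[:,2]@N),f@U,f@N,f[2],mo@U,mo@N,mo[2],o["width"]))
    return o
def to(u,n,z,step,o):
    r=plan(u*U+n*N+np.array([0,0,z]),A,step,o=o)
    print(len(r),r[:5])
if __name__=="__main__":
    a=[float(x) for x in sys.argv[1:]]
    o=st()
    if a: to(*a[:3],a[3] if len(a)>3 else 5,o)
E
python3 bar.py 45 467.7 71.5 3
```

```text
t 5.92 u 38.1 n 475.86 z 75.18 | yaw 0.09 tiltU -0.04 tiltN 0.97 deg | Fu 0.2 Fn -0.6 Fz -0.6 Mu 0.07 Mn -0.06 Mz 0.08 w 37.8
4 [[1.7, -2.0, 0.9, 0.004, 0.0, 0.0], [1.7, -2.0, 0.9, 0.004, 0.0, 0.0], [1.7, -2.0, 0.9, 0.004, 0.0, 0.0], [1.7, -2.0, 0.9, 0.004, 0.0, 0.0]]
```

Emit:
move_arm([
  [1.7,-2,0.9,0.004,0,0],
  [1.7,-2,0.9,0.004,0,0],
  [1.7,-2,0.9,0.004,0,0],
  [1.7,-2,0.9,0.004,0,0],
  [0,0,0,0,0,0],
])

```text
t: 6.33
ee_pos: [465.9, -76.2, 74.8]
orientation: [2.484, 1.916, 0.005]
ft_force: [-0.6, 0.5, -1.8]
width: 37.7
```

```bash
python3 bar.py 55 467.7 71.5 3
```

```text
t 6.33 u 45.0 n 469.96 z 74.84 | yaw 0.05 tiltU -0.02 tiltN 0.33 deg | Fu 0.3 Fn -0.7 Fz -1.8 Mu 0.02 Mn -0.06 Mz 0.02 w 37.7
4 [[2.5, -0.6, 0.8, 0.001, 0.0, 0.0], [2.5, -0.6, 0.8, 0.001, 0.0, 0.0], [2.5, -0.6, 0.8, 0.001, 0.0, 0.0], [2.5, -0.6, 0.8, 0.001, 0.0, 0.0]]
```

Emit:
move_arm([
  [2.5,-0.9,1.5,0.003,0,0],
  [2.5,-0.9,1.5,0.003,0,0],
  [2.5,-0.9,1.5,0.002,0,0],
  [2.5,-0.9,1.5,0.002,0,0],
  [0,-0.3,0.7,0.001,0,0],
])

```text
t: 6.75
ee_pos: [465.0, -64.0, 68.1]
orientation: [-2.484, -1.918, 0.005]
ft_force: [0.6, -0.0, -1.1]
width: 37.5
```

```bash
python3 bar.py 65 467.7 71.5 3;python3 blk.py w6;  python3 meas.py w6; python3 bar.py
```

```text
t 6.75 u 56.6 n 465.98 z 68.15 | yaw 0.11 tiltU -0.02 tiltN -0.29 deg | Fu 0.1 Fn 0.6 Fz -1.1 Mu 0.04 Mn -0.12 Mz 0.00 w 37.5
4 [[2.1, 0.4, -0.8, -0.001, 0.0, 0.0], [2.1, 0.4, -0.8, -0.001, 0.0, 0.0], [2.1, 0.4, -0.8, -0.001, 0.0, 0.0], [2.1, 0.4, -0.8, -0.001, 0.0, 0.0]]
[485.7  10.2 255.9]
tcp [464.9 -64.1  68.1]
block [  228   149   105   144 11748] x range -10.0 60.7 w 37.6 y at x=60: 0.22 x=100: 0.18 slope deg -0.06 ztool at60 -34.3 at 100 -34.4 pitch -0.03 zworld 102.4 world xy mean [472.2 -37.7 102.4] min y world -78.5
bar [ 263    0   43  105 3847] x range 80.3 122.0 w 17.5 y at x=60: 1.89 x=100: 1.81 slope deg -0.11 ztool at60 -25.9 at 100 -26.0 pitch -0.18 zworld 93.9 world xy mean [493.   36.   93.6] min y world 12.7
t 6.80 u 56.5 n 465.87 z 68.05 | yaw 0.11 tiltU -0.02 tiltN -0.31 deg | Fu 1.0 Fn -0.4 Fz -0.4 Mu 0.12 Mn -0.06 Mz 0.01 w 37.5
```

View pics/w6.png

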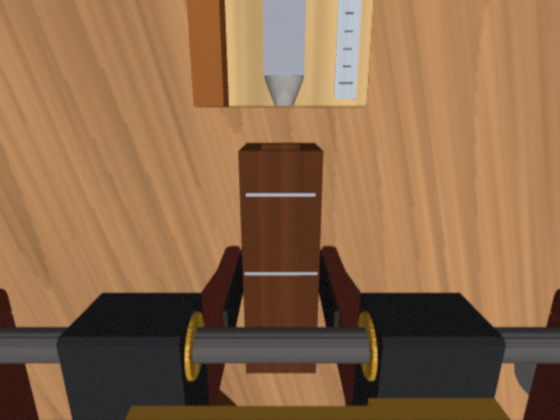

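Emit:
move_arm([
  [2.5,0.6,-0.9,-0.002,0,0],
  [2.5,0.5,-0.8,-0.002,0,0],
  [2.5,0.4,-0.7,-0.001,0,0.001],
  [2.5,0,0,0,0,0.001],
  [1,0,0,0,0,0],
])

```text
t: 7.22
ee_pos: [469.5, -53.0, 70.5]
orientation: [2.489, 1.917, -0.001]
ft_force: [0.4, 0.0, -1.5]
width: 37.7
```

```bash
python3 bar.py 75 467.5 70.7 2;python3 blk.py w7;  python3 meas.py w7; python3 bar.py  75 467.5 70.7 2
```

```text
t 7.22 u 68.4 n 467.48 z 70.49 | yaw -0.03 tiltU -0.02 tiltN -0.01 deg | Fu 0.1 Fn 0.4 Fz -1.5 Mu 0.03 Mn -0.05 Mz 0.02 w 37.7
4 [[1.7, 0.0, -0.1, -0.0, 0.0, -0.0], [1.7, 0.0, -0.1, -0.0, 0.0, -0.0], [1.7, 0.0, -0.1, -0.0, 0.0, -0.0], [1.7, 0.0, -0.1, -0.0, 0.0, -0.0]]
[489.5  21.4 258.2]
tcp [469.5 -53.   70.5]
block [  228   149   105   147 11723] x range -10.0 60.5 w 37.6 y at x=60: 0.09 x=100: 0.06 slope deg -0.05 ztool at60 -34.2 at 100 -34.2 pitch -0.00 zworld 104.7 world xy mean [476.6 -26.7 104.7] min y world -67.3
bar [ 259    0   43  131 4825] x range 68.2 122.5 w 17.4 y at x=60: 0.05 x=100: -0.03 slope deg -0.11 ztool at60 -23.3 at 100 -23.5 pitch -0.30 zworld 93.9 world xy mean [494.7  42.6  93.7] min y world 12.3
t 7.27 u 68.4 n 467.56 z 70.51 | yaw -0.03 tiltU -0.02 tiltN -0.00 deg | Fu 0.2 Fn 0.8 Fz -1.2 Mu 0.05 Mn -0.11 Mz -0.01 w 38.1
4 [[1.6, -0.0, -0.0, -0.0, 0.0, -0.0], [1.6, -0.0, -0.0, -0.0, 0.0, -0.0], [1.6, -0.0, -0.0, -0.0, 0.0, -0.0], [1.6, -0.0, -0.0, -0.0, 0.0, -0.0]]
```

View pics/w7.png

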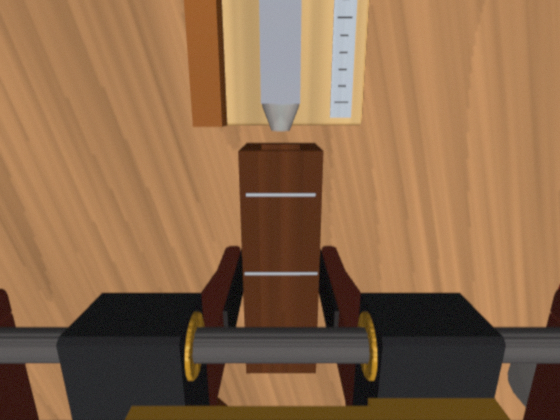

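Aligned: the nose at (280,130) is in line with the mouth at (281,147), with errors under 0.3 mm. I'll insert gently, watching the forces.

Emit:
move_arm([
  [2,0,-0.1,0,0,0],
  [2,0,0,0,0,0],
  [2,0,0,0,0,0],
  [2,0,0,0,0,0],
  [2,0,0,0,0,0],
])

```text
t: 7.68
ee_pos: [472.3, -42.6, 70.7]
orientation: [2.489, 1.917, -0.0]
ft_force: [0.1, 0.0, -1.5]
width: 37.5
```

```bash
python3 bar.py 90 467.5 70.7 2
```

```text
t 7.68 u 79.2 n 467.60 z 70.72 | yaw -0.04 tiltU -0.02 tiltN 0.01 deg | Fu 0.1 Fn 0.1 Fz -1.5 Mu 0.07 Mn -0.10 Mz -0.05 w 37.5
6 [[1.8, -0.0, 0.0, 0.0, 0.0, -0.0], [1.8, -0.0, 0.0, 0.0, 0.0, -0.0], [1.8, -0.0, 0.0, 0.0, 0.0, -0.0], [1.8, -0.0, 0.0, 0.0, 0.0, -0.0], [1.8, -0.0, 0.0, 0.0, 0.0, -0.0]]
```

Emit:
move_arm([
  [2,0,0,0,0,0],
  [2,0,0,0,0,0],
  [2,0,0,0,0,0],
  [2,0,0,0,0,0],
  [1.5,0,0,0,0,0],
])

```text
t: 8.1
ee_pos: [475.0, -32.3, 70.7]
orientation: [2.489, 1.917, -0.0]
ft_force: [-0.5, -0.4, -1.2]
width: 37.4
```

```bash
python3 bar.py 100 467.5 70.7 2;python3 blk.py w8;  python3 meas.py w8; python3 bar.py
```

```text
t 8.10 u 89.9 n 467.60 z 70.69 | yaw -0.03 tiltU -0.02 tiltN 0.00 deg | Fu -0.5 Fn -0.4 Fz -1.2 Mu 0.03 Mn -0.01 Mz -0.03 w 37.4
6 [[1.7, -0.0, -0.0, 0.0, 0.0, -0.0], [1.7, -0.0, -0.0, 0.0, 0.0, -0.0], [1.7, -0.0, -0.0, 0.0, 0.0, -0.0], [1.7, -0.0, -0.0, 0.0, 0.0, -0.0], [1.7, -0.0, -0.0, 0.0, 0.0, -0.0]]
[494.9  42.1 258.4]
tcp [475.1 -32.1  70.7]
block [  228   149   105   147 11716] x range -10.0 60.4 w 37.6 y at x=60: 0.07 x=100: -0.00 slope deg -0.11 ztool at60 -34.2 at 100 -34.2 pitch 0.01 zworld 104.9 world xy mean [482.1  -5.9 104.9] min y world -46.3
bar [ 259    0   42  149 5970] x range 59.8 122.5 w 17.6 y at x=60: 0.01 x=100: -0.07 slope deg -0.12 ztool at60 -23.4 at 100 -23.4 pitch -0.02 zworld 94.0 world xy mean [498.7  57.6  94. ] min y world 23.7
t 8.15 u 90.0 n 467.58 z 70.65 | yaw -0.03 tiltU -0.02 tiltN 0.00 deg | Fu 0.8 Fn 0.0 Fz -1.6 Mu 0.03 Mn -0.09 Mz -0.00 w 37.7
```

Emit:
move_arm([
  [2.5,0,0,0,0,0],
  [2.5,0,0,0,0,0],
  [2.5,0,0,0,0,0],
  [2.5,0,0,0,0,0],
  [2.5,0,0,0,0,0],
])

```text
t: 8.57
ee_pos: [478.5, -19.1, 70.6]
orientation: [2.489, 1.916, -0.0]
ft_force: [0.1, 0.1, -1.2]
width: 37.5
```

```bash
python3 bar.py
```

```text
t 8.57 u 103.4 n 467.55 z 70.64 | yaw -0.05 tiltU -0.02 tiltN -0.00 deg | Fu 0.1 Fn 0.1 Fz -1.2 Mu 0.11 Mn -0.11 Mz 0.03 w 37.5
```

Emit:
move_arm([
  [3,0,0,0,0,0],
  [3,0,0,0,0,0],
  [3,0,0,0,0,0],
  [3,0,0,0,0,0],
  [3,0,0,0,0,0],
])

```text
t: 8.98
ee_pos: [482.7, -3.0, 70.6]
orientation: [2.489, 1.917, -0.001]
ft_force: [-0.3, 0.4, -1.6]
width: 37.2
```

```bash
python3 bar.py
```

```text
t 8.98 u 120.1 n 467.52 z 70.63 | yaw -0.05 tiltU -0.02 tiltN -0.01 deg | Fu 0.3 Fn -0.4 Fz -1.6 Mu 0.09 Mn -0.04 Mz -0.03 w 37.2
```

Emit:
move_arm([
  [3,0,0,0,0,0],
  [3,0,0,0,0,0],
  [3,0,0,0,0,0],
  [3,0,0,0,0,0],
  [3,0,0,0,0,0],
])

```text
t: 9.4
ee_pos: [487.0, 13.2, 70.6]
orientation: [2.489, 1.917, -0.0]
ft_force: [0.1, -0.2, -1.6]
width: 37.3
```

```bash
python3 bar.py
```

```text
t 9.40 u 136.9 n 467.52 z 70.63 | yaw -0.04 tiltU -0.02 tiltN -0.00 deg | Fu -0.2 Fn 0.2 Fz -1.6 Mu 0.04 Mn -0.05 Mz 0.00 w 37.3
```

Emit:
move_arm([
  [3,0,0,0,0,0],
  [3,0,0,0,0,0],
  [2,0,0,0,0,0],
  [1,0,0,0,0,0],
])

```text
t: 9.73
ee_pos: [489.6, 23.3, 70.6]
orientation: [2.489, 1.917, -0.0]
ft_force: [0.1, 0.5, -0.6]
width: 37.7
```

```bash
python3 bar.py; python3 blk.py w9;  python3 meas.py w9; python3 bar.py; python3 - <<'E'
from h import *
d=load("pics/w9.npz");f=d["frame"][:,:,::-1]
cv2.imwrite("pics/w9c.png",cv2.resize(f[0:200,200:360],None,fx=3.7,fy=3,interpolation=cv2.INTER_CUBIC)[:600])
hsv=cv2.cvtColor(d["frame"],cv2.COLOR_RGB2HSV)
P=cloud(d);from bar import U,N
m=(P[...,2]>95)&(P[...,2]<101)&(abs(P@N-467.5)<7)
r,c=np.where(m)
if len(r): print("raised pts",len(r),"u",np.percentile(P[m]@U,[0,50,100]),"zmax",P[m][:,2].max(), "px",c.mean(),r.mean())
E
```

```text
t 9.73 u 147.3 n 467.51 z 70.60 | yaw -0.02 tiltU -0.02 tiltN -0.00 deg | Fu 0.5 Fn -0.0 Fz -0.6 Mu 0.12 Mn -0.09 Mz -0.02 w 37.7
[509.6  97.7 258.3]
tcp [489.7  23.3  70.6]
block [  228   149   105   147 11731] x range -10.0 60.5 w 37.6 y at x=60: 0.05 x=100: -0.04 slope deg -0.12 ztool at60 -34.2 at 100 -34.2 pitch 0.03 zworld 104.8 world xy mean [496.7  49.6 104.8] min y world 8.8
bar [ 259    0   42  149 5341] x range 60.0 122.6 w 17.6 y at x=60: -0.11 x=100: -0.15 slope deg -0.06 ztool at60 -23.5 at 100 -23.5 pitch 0.00 zworld 94.1 world xy mean [513.4 113.6  94.1] min y world 79.2
t 9.78 u 147.4 n 467.58 z 70.61 | yaw -0.02 tiltU -0.01 tiltN 0.00 deg | Fu 0.7 Fn 0.7 Fz -1.5 Mu 0.04 Mn -0.06 Mz -0.06 w 37.8
raised pts 793 u [207.5908117  236.62114034 269.27017212] zmax 100.8883790540055 px 279.9583858764187 77.95586380832283
```

View pics/w9c.png

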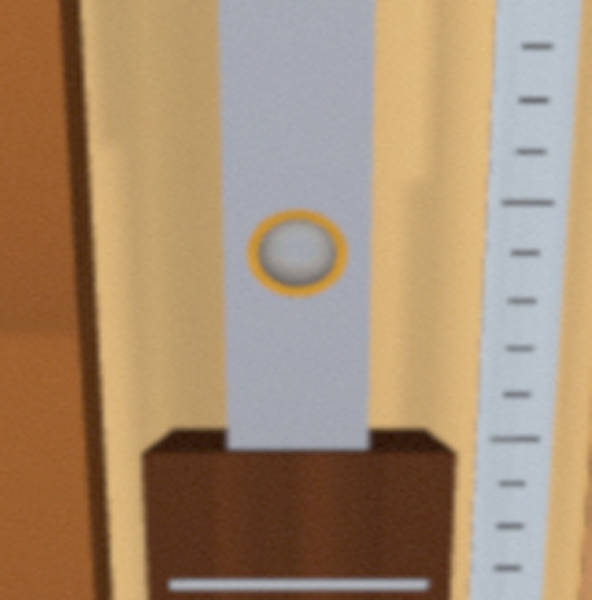

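The ball's brass ring is at crop (297,253), which is wrist pixel (280.3,84.3), and the block is centred on the bar. I'll compute the home position from it.

```bash
python3 - <<'E'
from h import *
from bar import U,N
d=load("pics/w9.npz");f=d["frame"];hsv=cv2.cvtColor(f,cv2.COLOR_RGB2HSV)
m=np.zeros(f.shape[:2],np.uint8);m[60:110,262:298]=((hsv[60:110,262:298,1]>90)).astype(np.uint8)
c=max(cv2.findContours(m,cv2.RETR_EXTERNAL,cv2.CHAIN_APPROX_NONE)[0],key=cv2.contourArea)
e=cv2.fitEllipse(c);print(e)
b=onplane(d,*e[0],94);print("ball u,n",b@U,b@N)
# block lines: bright rows in column 280
g=f[:,270:292].mean((1,2));
for lo,hi in((185,205),(262,285)):
    k=np.arange(lo,hi);w=np.clip(g[lo:hi]-np.median(g[lo:hi])-10,0,None);r=(k*w).sum()/w.sum()
    q=onplane(d,280,r,105.0);print("line row",r,"u",q@U)
E
```

```text
((279.8909912109375, 83.96572875976562), (26.25394630432129, 27.988906860351562), 177.7759246826172)
ball u,n 236.06746999229756 467.524972361925
line row 194.42204653449124 u 187.44443642356597
line row 273.2646103153174 u 147.4565867208112
```

Emit:
move_arm([
  [3,0,0,0,0,0],
  [3,0,0,0,0,0],
  [3,0,0,0,0,0],
  [3,0,0,0,0,0],
  [2,0,0,0,0,0],
])

```text
t: 10.2
ee_pos: [493.4, 37.7, 70.6]
orientation: [2.489, 1.916, -0.001]
ft_force: [-0.7, 1.2, -0.8]
width: 37.8
```

```bash
python3 bar.py
```

```text
t 10.20 u 162.3 n 467.55 z 70.59 | yaw -0.06 tiltU -0.02 tiltN -0.01 deg | Fu 1.0 Fn -1.0 Fz -0.8 Mu 0.08 Mn -0.10 Mz -0.04 w 37.8
```

Emit:
move_arm([
  [2,0,0,0,0,0],
  [2,0,0,0,0,0],
  [1.5,0,0,0,0,0],
  [1.5,0,0,0,0,0],
  [1.5,0,0,0,0,0],
])

```text
t: 10.62
ee_pos: [495.9, 47.1, 70.5]
orientation: [2.489, 1.917, -0.001]
ft_force: [0.2, 0.6, -0.7]
width: 37.5
```

```bash
python3 bar.py
```

```text
t 10.62 u 172.0 n 467.48 z 70.55 | yaw -0.04 tiltU -0.02 tiltN -0.01 deg | Fu 0.6 Fn 0.0 Fz -0.7 Mu 0.10 Mn -0.10 Mz -0.03 w 37.5
```

Emit:
move_arm([
  [1.5,0,0,0,0,0],
  [1.5,0,0,0,0,0],
  [1.5,0,0,0,0,0],
])

```text
t: 10.87
ee_pos: [497.1, 51.9, 70.5]
orientation: [2.489, 1.917, -0.001]
ft_force: [-0.5, -1.1, -1.1]
width: 37.2
```

```bash
python3 bar.py
```

```text
t 10.87 u 176.9 n 467.45 z 70.53 | yaw -0.04 tiltU -0.02 tiltN -0.01 deg | Fu -1.1 Fn -0.2 Fz -1.1 Mu 0.09 Mn -0.21 Mz -0.00 w 37.2
```

Emit:
move_arm([
  [1.5,0,0,0,0,0],
  [1.5,0,0,0,0,0],
  [1.5,0,0,0,0,0],
])

```text
t: 11.12
ee_pos: [497.9, 54.9, 71.0]
orientation: [2.486, 1.917, -0.005]
ft_force: [-1.6, -8.7, 4.0]
width: 37.4
```

```bash
python3 bar.py
```

```text
t 11.12 u 180.0 n 467.50 z 70.99 | yaw 0.04 tiltU -0.19 tiltN -0.02 deg | Fu -8.8 Fn 0.7 Fz 4.0 Mu -0.05 Mn -1.55 Mz -0.02 w 37.4
```

```bash
python3 bar.py 184 467.5 70.7 1.3
```

```text
t 11.12 u 180.0 n 467.50 z 70.99 | yaw 0.04 tiltU -0.19 tiltN -0.02 deg | Fu -8.8 Fn 0.7 Fz 4.0 Mu -0.05 Mn -1.55 Mz -0.02 w 37.4
4 [[1.0, 0.0, 0.1, -0.0, 0.001, 0.0], [1.0, 0.0, 0.1, -0.0, 0.001, 0.0], [1.0, 0.0, 0.1, -0.0, 0.001, 0.0], [1.0, 0.0, 0.1, -0.0, 0.001, 0.0]]
```

Emit:
move_arm([
  [1.5,0,0.2,0,0.001,0],
  [1.5,0,0.2,0,0.001,0],
  [1.5,0,0.1,0,0.001,0],
])

```text
t: 11.37
ee_pos: [498.2, 56.4, 71.1]
orientation: [2.484, 1.919, -0.008]
ft_force: [-2.7, -7.2, 3.6]
width: 38.3
```

```bash
python3 bar.py 188 467.5 70.7 1.3
```

```text
t 11.37 u 181.5 n 467.36 z 71.12 | yaw 0.14 tiltU -0.31 tiltN -0.07 deg | Fu -7.7 Fn -0.8 Fz 3.6 Mu -0.00 Mn -1.37 Mz -0.02 w 38.3
6 [[1.1, 0.0, 0.1, -0.0, 0.001, 0.0], [1.1, 0.0, 0.1, -0.0, 0.001, 0.0], [1.1, 0.0, 0.1, -0.0, 0.001, 0.0], [1.1, 0.0, 0.1, -0.0, 0.001, 0.0], [1.1, 0.0, 0.1, -0.0, 0.001, 0.0]]
```

Emit:
move_arm([
  [2,0,0.2,0,0.002,0],
  [2,0,0.2,0,0.002,0],
  [2,0,0.2,0,0.002,0],
])

```text
t: 11.62
ee_pos: [499.1, 59.6, 71.2]
orientation: [2.485, 1.921, -0.006]
ft_force: [-1.3, -4.8, 3.3]
width: 37.5
```

```bash
python3 bar.py 188 467.5 70.7 1.3
```

```text
t 11.62 u 184.8 n 467.44 z 71.24 | yaw 0.18 tiltU -0.20 tiltN -0.09 deg | Fu -4.9 Fn -0.1 Fz 3.3 Mu 0.05 Mn -0.89 Mz 0.07 w 37.5
3 [[1.1, 0.0, 0.2, -0.001, 0.001, 0.001], [1.1, 0.0, 0.2, -0.001, 0.001, 0.001], [1.1, 0.0, 0.2, -0.001, 0.001, 0.001]]
```

Emit:
move_arm([
  [2,0,0.3,-0.001,0.001,0.001],
  [2,0,0.3,-0.001,0.001,0.001],
  [2,0,0.2,0,0.001,0.001],
  [2,0,0.2,0,0.001,0],
])

```text
t: 11.95
ee_pos: [500.8, 65.3, 71.3]
orientation: [2.486, 1.917, -0.003]
ft_force: [-1.6, -4.0, 3.7]
width: 37.7
```

```bash
python3 bar.py 192 467.5 70.7 1.3
```

```text
t 11.95 u 190.8 n 467.65 z 71.30 | yaw 0.04 tiltU -0.15 tiltN 0.04 deg | Fu -4.3 Fn -0.6 Fz 3.7 Mu 0.10 Mn -0.88 Mz 0.01 w 37.7
2 [[0.6, -0.1, 0.3, 0.0, 0.001, 0.0], [0.6, -0.1, 0.3, 0.0, 0.001, 0.0]]
```

Emit:
move_arm([
  [2.3,0,0.4,0,0.001,0],
  [2.3,0,0.4,0,0.001,0],
  [2.3,0,0.3,0,0.001,0],
  [2.3,0,0.3,0,0.001,0],
  [2.3,0,0.3,0,0,0],
])

```text
t: 12.37
ee_pos: [504.0, 74.5, 71.3]
orientation: [2.485, 1.918, -0.001]
ft_force: [-1.8, -4.4, 4.5]
width: 37.4
```

```bash
python3 bar.py 205 467.5 70.7 1.3
```

```text
t 12.37 u 200.5 n 468.37 z 71.33 | yaw 0.09 tiltU -0.10 tiltN 0.10 deg | Fu -4.7 Fn -0.6 Fz 4.5 Mu 0.17 Mn -0.88 Mz -0.03 w 37.4
4 [[1.1, -0.2, 0.2, 0.0, 0.0, 0.0], [1.1, -0.2, 0.2, 0.0, 0.0, 0.0], [1.1, -0.2, 0.2, 0.0, 0.0, 0.0], [1.1, -0.2, 0.2, 0.0, 0.0, 0.0]]
```

Emit:
move_arm([
  [2.3,-0.4,0.4,0.001,0.001,0],
  [2.3,-0.4,0.4,0.001,0.001,0],
  [2.3,-0.3,0.3,0,0,0],
  [2.3,-0.2,0.3,0,0,0],
  [2.3,-0.1,0.3,0,0,0],
])

```text
t: 12.78
ee_pos: [506.6, 84.2, 71.6]
orientation: [2.483, 1.919, -0.001]
ft_force: [-0.9, -3.9, 4.6]
width: 37.6
```

```bash
python3 bar.py 215 467.5 70.7 1.3
```

```text
t 12.78 u 210.6 n 468.37 z 71.64 | yaw 0.16 tiltU -0.16 tiltN 0.12 deg | Fu -4.0 Fn 0.2 Fz 4.6 Mu 0.04 Mn -0.96 Mz 0.01 w 37.6
4 [[1.1, -0.2, 0.2, 0.001, 0.001, 0.001], [1.1, -0.2, 0.2, 0.001, 0.001, 0.001], [1.1, -0.2, 0.2, 0.001, 0.001, 0.001], [1.1, -0.2, 0.2, 0.001, 0.001, 0.001]]
```

Emit:
move_arm([
  [2,-0.6,0.8,0.001,0.001,0.001],
  [2,-0.5,0.7,0.001,0.001,0.001],
  [2,-0.4,0.6,0.001,0.001,0.001],
  [2,-0.3,0.6,0,0,0],
])

```text
t: 13.12
ee_pos: [508.9, 92.1, 71.2]
orientation: [2.487, 1.916, 0.003]
ft_force: [-3.1, -4.6, 8.5]
width: 37.9
```

```bash
python3 bar.py 225 467.5 70.7 1.3
```

```text
t 13.12 u 218.8 n 468.60 z 71.23 | yaw 0.00 tiltU 0.01 tiltN 0.17 deg | Fu -5.2 Fn -1.8 Fz 8.5 Mu 0.30 Mn -0.89 Mz 0.01 w 37.9
5 [[1.2, -0.2, 0.1, 0.001, -0.0, 0.0], [1.2, -0.2, 0.1, 0.001, -0.0, 0.0], [1.2, -0.2, 0.1, 0.001, -0.0, 0.0], [1.2, -0.2, 0.1, 0.001, -0.0, 0.0], [1.2, -0.2, 0.1, 0.001, -0.0, 0.0]]
```

Emit:
move_arm([
  [1.8,-1,0.4,0.001,0,0],
  [1.8,-0.8,0.4,0.001,0,0],
  [1.8,-0.5,0.4,0.001,0,0],
])

```text
t: 13.37
ee_pos: [509.7, 97.6, 71.6]
orientation: [2.486, 1.917, 0.003]
ft_force: [-0.5, -4.6, 4.1]
width: 37.6
```

```bash
python3 bar.py 228 467.5 70.7 1.3; python3 blk.py w10;  python3 meas.py w10; python3 bar.py
```

```text
t 13.37 u 224.3 n 467.97 z 71.63 | yaw 0.02 tiltU -0.00 tiltN 0.18 deg | Fu -4.5 Fn 0.7 Fz 4.1 Mu 0.04 Mn -0.97 Mz 0.00 w 37.6
3 [[1.2, -0.1, 0.3, 0.001, 0.0, 0.0], [1.2, -0.1, 0.3, 0.001, 0.0, 0.0], [1.2, -0.1, 0.3, 0.001, 0.0, 0.0]]
[529.  172.2 259.4]
tcp [509.8  98.1  71.7]
block [  228   149   105   144 11634] x range -10.0 60.0 w 37.6 y at x=60: 0.19 x=100: 0.26 slope deg 0.10 ztool at60 -33.9 at 100 -33.7 pitch 0.32 zworld 105.8 world xy mean [516.7 124.1 105.8] min y world 83.7
bar [ 258    0   42  149 5925] x range 59.4 122.4 w 17.5 y at x=60: -0.44 x=100: -0.50 slope deg -0.09 ztool at60 -22.4 at 100 -22.3 pitch 0.04 zworld 94.1 world xy mean [532.9 187.8  94.1] min y world 153.9
t 13.42 u 224.9 n 468.00 z 71.66 | yaw 0.01 tiltU 0.04 tiltN 0.19 deg | Fu -0.5 Fn -0.4 Fz 5.0 Mu 0.14 Mn -0.24 Mz 0.05 w 37.9
```

View pics/w10.png

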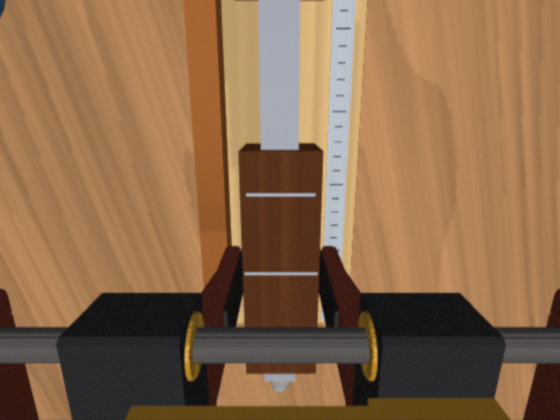

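Emit:
move_arm([
  [1.5,-0.4,0.5,0.001,0,0],
  [1.5,-0.3,0.4,0.001,0,0],
])

```text
t: 13.58
ee_pos: [510.7, 101.3, 71.6]
orientation: [2.487, 1.917, 0.004]
ft_force: [-0.6, -3.0, 6.9]
width: 37.6
```

```bash
python3 bar.py 230 467.5 71 1.3
```

```text
t 13.58 u 228.1 n 468.00 z 71.58 | yaw 0.02 tiltU 0.06 tiltN 0.15 deg | Fu -3.0 Fn 0.2 Fz 6.9 Mu 0.14 Mn -0.77 Mz -0.01 w 37.6
2 [[0.9, -0.2, 0.3, 0.001, -0.001, 0.0], [0.9, -0.2, 0.3, 0.001, -0.001, 0.0]]
```

Emit:
move_arm([
  [1.2,-0.4,0.5,0.001,0,0],
  [1,-0.3,0.4,0.001,0,0],
])

```text
t: 13.75
ee_pos: [511.7, 104.2, 71.6]
orientation: [2.488, 1.917, 0.005]
ft_force: [-0.6, -0.2, 6.9]
width: 37.9
```

```bash
python3 bar.py 232 467.5 71 1.3
```

```text
t 13.75 u 231.2 n 468.22 z 71.65 | yaw 0.00 tiltU 0.13 tiltN 0.14 deg | Fu -0.3 Fn -0.5 Fz 6.9 Mu 0.16 Mn -0.12 Mz 0.03 w 37.9
1 [[0.8, -0.7, 0.6, 0.002, -0.002, 0.0]]
```

Emit:
move_arm([
  [0.6,-0.5,0.5,0.002,-0.001,0],
])

```text
t: 13.83
ee_pos: [512.2, 105.6, 71.7]
orientation: [-2.488, -1.917, -0.005]
ft_force: [0.3, 1.0, 4.7]
width: 37.8
```

```bash
python3 bar.py 233 467.5 71 1.3
```

```text
t 13.83 u 232.7 n 468.38 z 71.65 | yaw -0.02 tiltU 0.16 tiltN 0.11 deg | Fu 1.1 Fn -0.0 Fz 4.7 Mu 0.07 Mn 0.00 Mz 0.06 w 37.8
1 [[0.3, -0.9, 0.7, 0.002, -0.003, -0.0]]
```

Emit:
move_arm([
  [0.4,-0.6,0.5,0.001,-0.002,0],
])

```text
t: 13.92
ee_pos: [512.7, 107.0, 71.7]
orientation: [2.489, 1.917, 0.005]
ft_force: [0.7, 3.3, 4.6]
width: 37.7
```

```bash
python3 bar.py 235 467.5 71 1.3
```

```text
t 13.92 u 234.2 n 468.52 z 71.65 | yaw -0.04 tiltU 0.15 tiltN 0.14 deg | Fu 3.4 Fn -0.1 Fz 4.6 Mu 0.08 Mn 0.28 Mz -0.01 w 37.7
2 [[0.4, -0.5, 0.3, 0.001, -0.001, -0.0], [0.4, -0.5, 0.3, 0.001, -0.001, -0.0]]
```

Emit:
move_arm([
  [0,-0.6,0.4,0.001,-0.001,0],
])

```text
t: 14.0
ee_pos: [513.0, 108.0, 71.5]
orientation: [2.489, 1.916, 0.006]
ft_force: [0.8, 0.1, 0.2]
width: 37.5
```

```bash
python3 bar.py 236 467.5 71 1.3
```

```text
t 14.00 u 235.2 n 468.48 z 71.52 | yaw -0.06 tiltU 0.18 tiltN 0.15 deg | Fu 0.3 Fn 0.7 Fz 0.2 Mu -0.06 Mn 0.10 Mz -0.01 w 37.5
2 [[0.4, -0.5, 0.3, 0.001, -0.002, -0.001], [0.4, -0.5, 0.3, 0.001, -0.002, -0.001]]
```

Emit:
move_arm([
  [0,-0.3,0.2,0,0,0],
])

```text
t: 14.08
ee_pos: [512.9, 108.7, 71.3]
orientation: [2.489, 1.916, 0.008]
ft_force: [0.0, 0.7, -0.1]
width: 37.9
```

```bash
python3 bar.py 236 467.5 71 1.3
```

```text
t 14.08 u 235.8 n 468.29 z 71.27 | yaw -0.05 tiltU 0.21 tiltN 0.17 deg | Fu 0.7 Fn -0.1 Fz -0.1 Mu 0.03 Mn -0.06 Mz 0.02 w 37.9
1 [[0.2, -0.8, 0.3, 0.003, -0.004, -0.001]]
```

Emit:
move_arm([
  [-0.1,-0.2,0.1,0,0,0],
  [0,0,0,0,0,0],
])

```text
t: 14.25
ee_pos: [512.8, 108.8, 71.0]
orientation: [2.489, 1.917, 0.008]
ft_force: [0.3, -1.2, 3.2]
width: 37.9
```

```bash
python3 bar.py 236 467.5 71 1.3
```

```text
t 14.25 u 235.9 n 468.13 z 71.04 | yaw -0.03 tiltU 0.22 tiltN 0.19 deg | Fu -1.1 Fn 0.6 Fz 3.2 Mu 0.04 Mn -0.18 Mz -0.02 w 37.9
1 [[0.1, -0.6, 0.0, 0.003, -0.004, -0.001]]
```

Emit:
move_arm([
  [-0.1,0,-0.1,0,0,0],
  [0,0,0,0,0,0],
])

```text
t: 14.42
ee_pos: [512.8, 108.7, 71.1]
orientation: [2.489, 1.917, 0.008]
ft_force: [0.2, 0.7, 2.1]
width: 38.1
```

```bash
python3 bar.py 235.7 467.7 71 1.3
```

```text
t 14.42 u 235.9 n 468.14 z 71.08 | yaw -0.04 tiltU 0.23 tiltN 0.19 deg | Fu 0.7 Fn -0.0 Fz 2.1 Mu 0.02 Mn 0.04 Mz -0.01 w 38.1
1 [[-0.1, -0.4, 0.1, 0.003, -0.004, -0.001]]
```

Emit:
move_arm([
  [0,0,0,0,0,0],
  [0,0,0,0,0,0],
  [0,0,0,0,0,0],
  [0,0,0,0,0,0],
])

```text
t: 14.75
ee_pos: [512.8, 108.7, 71.1]
orientation: [-2.49, -1.916, -0.009]
ft_force: [0.8, 0.2, 2.2]
width: 37.8
```

```bash
python3 bar.py 235.7 467.7 71 1.3
```

```text
t 14.75 u 235.8 n 468.15 z 71.09 | yaw -0.07 tiltU 0.25 tiltN 0.19 deg | Fu 0.4 Fn 0.7 Fz 2.2 Mu -0.02 Mn 0.06 Mz -0.01 w 37.8
1 [[-0.1, -0.4, 0.1, 0.003, -0.004, -0.001]]
```

Steady at the click. I'll keep holding.

Emit:
move_arm([
  [0,0,0,0,0,0],
  [0,0,0,0,0,0],
  [0,0,0,0,0,0],
  [0,0,0,0,0,0],
  [0,0,0,0,0,0],
])

```text
t: 15.17
ee_pos: [512.8, 108.7, 71.1]
orientation: [-2.49, -1.916, -0.009]
ft_force: [0.4, 0.6, 2.5]
width: 37.5
```

```bash
python3 bar.py; python3 blk.py w11;  python3 meas.py w11; python3 bar.py;  python3 - <<'E'
from h import *
from bar import U,N
d=load("pics/w11.npz");f=d["frame"]
g=f[:,270:292].mean((1,2));
for lo,hi in((185,205),(262,285)):
    k=np.arange(lo,hi);w=np.clip(g[lo:hi]-np.median(g[lo:hi])-10,0,None);r=(k*w).sum()/w.sum()
    q=onplane(d,280,r,105.0);print("line row",r,"u",q@U)
E
```

```text
t 15.17 u 235.8 n 468.20 z 71.14 | yaw -0.08 tiltU 0.26 tiltN 0.19 deg | Fu 0.6 Fn 0.3 Fz 2.5 Mu 0.02 Mn 0.04 Mz -0.01 w 37.5
[532.  182.4 259.2]
tcp [512.8 108.7  71.1]
block [  228   149   105   145 11728] x range -10.0 60.6 w 37.6 y at x=60: 0.07 x=100: -0.00 slope deg -0.11 ztool at60 -34.2 at 100 -34.3 pitch -0.04 zworld 105.5 world xy mean [519.8 134.9 105.5] min y world 94.2
bar [ 257    0   42  149 5914] x range 59.9 123.0 w 17.5 y at x=60: -0.75 x=100: -0.84 slope deg -0.13 ztool at60 -22.7 at 100 -22.5 pitch 0.29 zworld 94.1 world xy mean [535.7 198.7  94.1] min y world 164.5
t 15.22 u 235.8 n 468.17 z 71.13 | yaw -0.08 tiltU 0.26 tiltN 0.19 deg | Fu 0.9 Fn -0.4 Fz 3.0 Mu 0.01 Mn 0.04 Mz -0.03 w 37.8
line row 194.43299670239074 u 275.62507387610975
line row 273.27136210788154 u 235.55391259378055
```

Emit:
move_arm([
  [0,0,0,0,0,0],
  [0,0,0,0,0,0],
  [0,0,0,0,0,0],
  [0,0,0,0,0,0],
  [0,0,0,0,0,0],
])

```text
t: 15.63
ee_pos: [512.8, 108.7, 71.1]
orientation: [-2.49, -1.916, -0.009]
ft_force: [0.4, -0.0, 2.3]
width: 37.8
```

```bash
python3 bar.py
```

```text
t 15.63 u 235.8 n 468.12 z 71.11 | yaw -0.08 tiltU 0.26 tiltN 0.18 deg | Fu 0.1 Fn 0.4 Fz 2.3 Mu 0.03 Mn 0.03 Mz 0.00 w 37.8
```

Emit:
move_arm([
  [0,0,0,0,0,0],
  [0,0,0,0,0,0],
  [0,0,0,0,0,0],
], hand=-1)

```text
t: 15.88
ee_pos: [511.6, 108.3, 70.4]
orientation: [-2.489, -1.915, -0.005]
ft_force: [0.6, -1.1, -0.0]
width: 54.1
```

```bash
python3 bar.py
```

```text
t 15.88 u 235.2 n 467.11 z 70.38 | yaw -0.07 tiltU 0.18 tiltN 0.07 deg | Fu -0.9 Fn 0.8 Fz -0.0 Mu 0.04 Mn -0.05 Mz -0.06 w 54.1
```

Emit:
move_arm([
  [0,0.5,-0.5,0,0,0],
  [0,0.3,-0.3,0,0,0],
  [0,0,0,0,0,0],
  [0,0,0,0,0,0],
])

```text
t: 16.22
ee_pos: [511.6, 107.8, 70.7]
orientation: [-2.488, -1.915, -0.002]
ft_force: [0.5, -0.3, -0.4]
width: 80.6
```

```bash
python3 bar.py 235.5 468 150 20; python3 blk.py w12
```

```text
t 16.22 u 234.6 n 467.21 z 70.65 | yaw -0.07 tiltU 0.13 tiltN -0.03 deg | Fu -0.2 Fn 0.6 Fz -0.4 Mu 0.07 Mn -0.12 Mz 0.02 w 80.6
4 [[0.3, 0.2, -19.8, -0.0, -0.001, -0.0], [0.3, 0.2, -19.8, -0.0, -0.001, -0.0], [0.2, 0.2, -19.8, -0.0, -0.001, -0.0], [0.2, 0.2, -19.8, -0.0, -0.001, -0.0]]
[531.5 181.7 258.6]
```

View pics/w12.png

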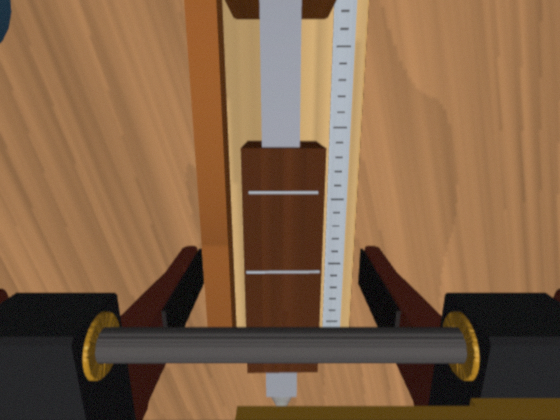

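The fingers are clear on both sides (pads at x=195 and 368, block 243 to 325), and the block stayed put. Retreating straight up.

Emit:
move_arm([
  [0,0,-5,0,0,0],
  [0,0,-12,0,0,0],
  [0,0,-18,0,0,0],
  [0,0,-20,0,0,0],
  [0,0,-20,0,0,0],
])

```text
t: 16.68
ee_pos: [507.9, 106.9, 144.9]
orientation: [-2.485, -1.912, 0.012]
ft_force: [0.4, 0.0, -0.1]
width: 87.8
```

Emit:
move_arm([
  [0,0,-25,0,0,0],
  [0,0,-25,0,0,0],
  [0,0,-20,0,0,0],
  [0,0,-10,0,0,0],
  [0,0,0,0,0,0],
])

```text
t: 17.1
ee_pos: [510.0, 107.2, 234.8]
orientation: [-2.487, -1.914, 0.002]
ft_force: [-0.4, -0.4, 0.4]
width: 87.8
```

```bash
python3 bar.py; python3 blk.py w13; python3 - <<'E'
from h import *
from bar import U,N
from workcell import eyes
d=load("pics/w13.npz");f=d["frame"];P=cloud(d)
u=P@U;n=P@N
m=(P[...,2]>99)&(P[...,2]<110)&(abs(n-467.6)<24)&(u>150)&(u<320)&(f.max(2)<130)|((P[...,2]>101)&(P[...,2]<109)&(abs(n-467.6)<24)&(u>150)&(u<320))
k,l,s,c=cv2.connectedComponentsWithStats(m.astype(np.uint8));i=1+np.argmax(s[1:,4]);Q=P[l==i]
print("block top u",np.percentile(Q@U,[.5,99.5]),"mid",np.percentile(Q@U,[.5,99.5]).mean(),"n",np.percentile(Q@N,[.5,99.5]).mean(),"z",np.median(Q[:,2]),s[i])
b=(P[...,2]>88)&(P[...,2]<97)&(abs(n-467.6)<8)&(u<175)&(u>125);
if b.any(): print("tip u",u[b].min())
for nm in("top","scene"):
    dd=eyes.get_image(nm);np.savez(f"pics/{nm}13.npz",**dd);cv2.imwrite(f"pics/{nm}13.png",dd["frame"][:,:,::-1])
E
```

```text
t 17.10 u 233.6 n 465.89 z 234.84 | yaw -0.07 tiltU 0.05 tiltN -0.18 deg | Fu -0.5 Fn -0.2 Fz 0.4 Mu 0.05 Mn -0.12 Mz 0.00 w 87.8
[530.5 181.2 422.7]
block top u [177.43307207 296.07635946] mid 236.75471576300936 n 468.33419082534795 z 105.34748243002531 [ 263  128   42  123 4905]
tip u 136.3932069467777
```

View pics/w13.png

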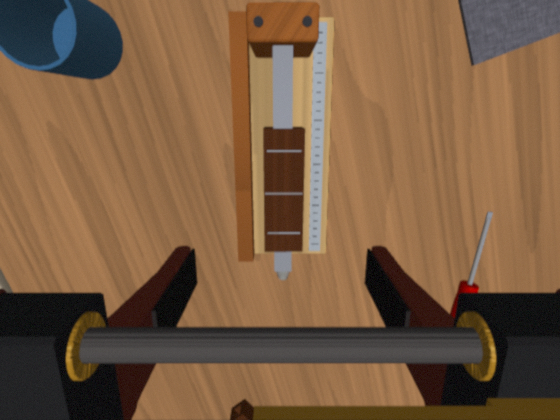

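View pics/scene13.png

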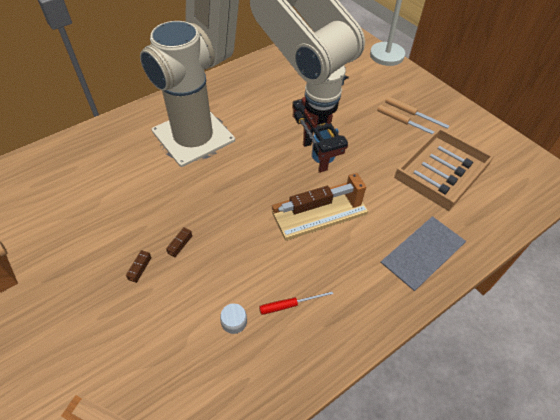

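```bash
python3 bar.py; python3 - <<'E'
from h import *
from bar import U,N
for t in("w12","w13"):
    d=load(f"pics/{t}.npz");f=d["frame"]
    col=slice(272,296)
    g=f[:,col].mean((1,2))
    for lo,hi in (((182,203),(260,283)) if t=="w12" else ((142,160),(184,203),(224,242))):
        k=np.arange(lo,hi);w=np.clip(g[lo:hi]-np.median(g[lo:hi])-10,0,None);r=(k*w).sum()/w.sum()
        q=onplane(d,284,r,105.3);print(t,"row",r.round(1),"u %.2f"%(q@U))
d=load("pics/top13.npz");cv2.imwrite("pics/top13c.png",cv2.resize(d["frame"][150:250,150:290,::-1],(700,500),interpolation=cv2.INTER_CUBIC))
a=load("pics/top0.npz")["frame"].astype(int);b=d["frame"].astype(int)
for n,(x,y) in dict(mug=(140,274),screw=(335,132),tin=(385,147)).items():
    print(n,abs(a-b)[y-20:y+20,x-30:x+30].mean())
E
```

```text
t 17.25 u 232.9 n 464.27 z 231.59 | yaw -0.07 tiltU -0.07 tiltN -0.44 deg | Fu -0.8 Fn 0.7 Fz -0.0 Mu 0.09 Mn -0.08 Mz 0.03 w 87.5
w12 row 192.1 u 275.77
w12 row 271.6 u 235.71
w13 row 150.6 u 275.88
w13 row 193.2 u 235.69
w13 row 232.6 u 195.86
mug 52.399861111111115
screw 6.350833333333333
tin 6.722638888888889
```

View pics/top13.png

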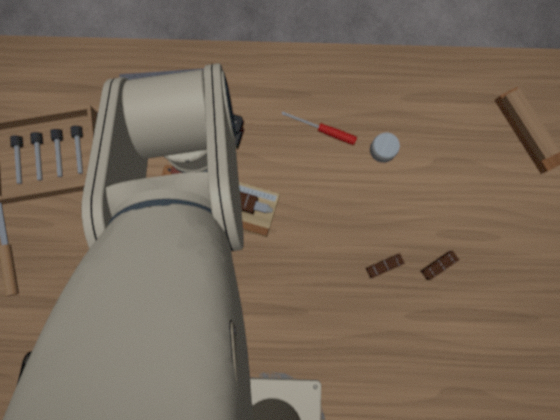

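Emit:
move_arm([
  [0,0,-3,0,0,0],
  [0,0,0,0,0,0],
  [0,0,0,0,0,0],
])

```text
t: 17.5
ee_pos: [506.2, 106.4, 231.7]
orientation: [-2.483, -1.911, 0.017]
ft_force: [0.4, 0.1, 0.2]
width: 87.8
```

```bash
python3 bar.py; python3 -c "
from workcell import ctrl
print(ctrl.close_job())"
```

```text
t 17.50 u 231.9 n 462.40 z 231.67 | yaw -0.07 tiltU -0.22 tiltN -0.75 deg | Fu 0.2 Fn 0.4 Fz 0.2 Mu 0.08 Mn -0.08 Mz 0.02 w 87.8
the job is handed in; nothing more can be done
None
```

The stop block is threaded on the bar and sitting at the click. The arm has let go and is clear above it. I handed the job in at about 17.5 s of robot time.

- **Sliding on:** I picked up the largest dark block and slid it on. The push along the bar peaked at about 9 N in the readings while mounting the ball and about 4–5 N while riding. The ball then drew the block on by about 3 N, and both forces dropped away as it clicked.
- **Hold and release:** I held it at the click for about 1.5 s, with along-bar readings within about 1 N of zero, before opening the fingers.
- **Where it sits:** after release, the block's middle line measured 0.4 mm short of the ball's measured place, in two wrist views. The calibration is only good to about 2 mm.
- **A check that disagreed:** a rougher estimate from the block's outline put its centre 0.7 mm past the ball. I trust the line measurement and the force signature more.
- **Other objects:** the screwdriver and the tin look unmoved in the last pictures. The arm hides the mug in the top view and the gripper partly hides it in the scene view. It stands upright in the wrist view and I felt no contact, but I did not re-measure its position.

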